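# Take the scent pots apart after the library's smell game

### The arm

A 6-joint arm with a two-finger parallel gripper is mounted at the origin on the work surface. World frame = base frame: x ahead of the robot, y to its left, z up, the work surface at z = 0. Lengths are in m, angles in rad, forces in N, time in s.
With the tool pointing down it reaches from about 0.425 to 1.125 m from the base axis. Payload 14.9 kg.
Tool frame: the origin (TCP) lies on the centre line of the jaws, within the pads' length; the fingertips stand 14 mm ahead of it and the grasp point (between the pads) lies 5 mm behind it (r.tcp_to_tips is the distance from the TCP to the fingertips, in m); y points along the fingers, z is the direction in which the jaws open and shut, and the axes are right-handed (so a half turn about y gives the same grasp; the last joint's range is limited). The gripper opens to 91 mm and grips with 3 to 60 N. Pads are 32 mm wide; open, the fingers measure 118 mm over their backs; the gripper's body (76 mm by 178 mm) begins 60 mm behind the grasp point.
Start: joints at [1.08, 0.379, 1.734, -0, 1.028, -0.033], TCP at [0.309, 0.628, 0.228] pointing down, gripper open.
Joint ranges: [-2.77, 2.77], [-0.74, 2.19], [0, 2.66], [-1.06, 4.2], [0.31, 2.87], [-3.08, 3.08]. Speed limits (rad/s): [1.89, 1.89, 2.39, 3.14, 3.14, 3.14].

### API

Orientations are given as a unit quaternion [x, y, z, w].
In Python, from bench import r gives the robot as it stands.
- The arm moves only by the tool carry_out, never from a script. Its arguments are lists of equal length, an entry for each row: "translation": the shift along the tool's x, y, z in mm, a list of three; "dr": the turn, a rotation vector about the tool's x, y, z in degrees, a list of three. In form: {"translation": [[x, y, z], ...], "dr": [[rx, ry, rz], ...]}. A call has 1 to 12 rows; each row is the pose to reach, as a shift and turn from the pose commanded when the call began, along the tool's axes at that moment; what a row does not reach only later rows make up. A row lasts 1/12 s, in which the tool goes at most 41.7 mm and 7.16 degrees, less where a joint would pass 70% of its speed; a pose out of reach is approached as far as the arm can. A call with a gripper value outside its range is refused whole. "fingers" is the opening, from 0 (shut) to 1 (fully open), set as the call begins (left out, the last holds). The fingers move at their own pace and stop on an object; the grip force is fixed at half the most. Time passes only in rows, so rows that repeat a pose let the fingers close. It gives the time, the measured TCP pose, the force and the opening at its end, in the units of the state.
- r.get_obs(): the state, without advancing time (a new reading comes with each control period).
- r.camera(name): name is "scene" or "top"; returns the picture (384x512x3 uint8, blue, green, red); there is no depth.
- r.get_calibration(name): a dict with "camera_matrix" (3x3 intrinsics, pixels), "position" and "rotation" of the camera in the world. Camera axes: x right, y up, looking along -z (the intrinsics and any distortion apply to the point x, -y, -z); pixel columns grow to the right and rows downward; lengths in m; the calibration is good to about 2 mm. A picture is of the moment at which its call begins. get_calibration takes no time and is no camera call.
- r.job_done(): hands the job in, once; it reports no verdict.
The state is a dict: "clock": time; "joint_pos": joint angles; "qvel": joint speeds; "tau": joint torques, N m; "eef_pos": TCP position; "orientation": TCP orientation; "ft_force": force on the tool from outside, world axes, zero at the start; "torque": the same for the moment, N m; "opening": finger opening in m.
Only numpy, scipy, OpenCV 4.12 (cv2) and the standard library are available. Lean on these libraries where they do the work, as an engineer would, in place of code of your own. Each camera call takes 0.05 s, during which the arm holds its last target. There are 200 camera calls.

### The job

Clear away the library's smell game: first lift the pail by its handle off the drying rack and stand it upright on the round cork mat, wholly on it. Then open the three scent pots, working each tight metal cover off its neck by twisting to and fro with a light pull so that the stone blocks stay down in their tray, and take out the white cups that are inside. Stand all covers and all cups upright on the rack, and do not knock the stamp or the pencil pot about.

Things in the scene. Friction and masses are not known exactly. Their poses are not given: they have to be found in the camera images.
- tray: Long low wooden tray, 96 x 296 x 18 mm (its x, y, z), fixed to the table. Origin: centre of its underside; y runs along the row of three square recesses (pitch 100 mm along y, floor 8 mm above the table, rims 10 mm deep), z up.
- block1: Loose grey stone block at the tray's -y end: 72 x 72 x 25 mm, 0.42 kg, in its recess with 2 mm play a side: it cannot turn, but only its weight keeps it down. On its top a neck: tube 47 mm outside, 41 mm inside, 20 mm tall, with sprung rubber studs outside that grip the cover. Origin: centre of the underside, on the neck's axis; z up.
- block2: Loose grey stone block in the tray's middle: 72 x 72 x 25 mm, 0.42 kg, in its recess with 2 mm play a side: it cannot turn, but only its weight keeps it down. On its top a neck: tube 47 mm outside, 41 mm inside, 20 mm tall, with sprung rubber studs outside that grip the cover. Origin: centre of the underside, on the neck's axis; z up.
- block3: Loose grey stone block at the tray's +y end: 72 x 72 x 25 mm, 0.42 kg, in its recess with 2 mm play a side: it cannot turn, but only its weight keeps it down. On its top a neck: tube 47 mm outside, 41 mm inside, 20 mm tall, with sprung rubber studs outside that grip the cover. Origin: centre of the underside, on the neck's axis; z up.
- cover1_mid (a point): Centre (half-way up) of the round aluminium cover pushed over block1's neck down to the block's top: 60 mm diameter, 65 mm tall, open below (bore 52 mm), 70 g, z up its axis. Friction holds it with 10 to 17 N, so a straight pull lifts the block too; turned to and fro, e.g. 1.2 rad per 4 mm of rise in 1 s, it comes up with a slight pull; free after a rise of 15 mm.
- cover2_mid (a point): Centre (half-way up) of the round aluminium cover pushed over block2's neck down to the block's top: 60 mm diameter, 65 mm tall, open below (bore 52 mm), 70 g, z up its axis. Friction holds it with 10 to 17 N, so a straight pull lifts the block too; turned to and fro, e.g. 1.2 rad per 4 mm of rise in 1 s, it comes up with a slight pull; free after a rise of 15 mm.
- cover3_mid (a point): Centre (half-way up) of the round aluminium cover pushed over block3's neck down to the block's top: 60 mm diameter, 65 mm tall, open below (bore 52 mm), 70 g, z up its axis. Friction holds it with 10 to 17 N, so a straight pull lifts the block too; turned to and fro, e.g. 1.2 rad per 4 mm of rise in 1 s, it comes up with a slight pull; free after a rise of 15 mm.
- cup1_mid (a point): Centre (half-way up, on the axis) of a white ceramic scent cup, 37 mm diameter, 55 mm tall, 80 g, z up its axis. It starts standing on the top of block1 inside the neck with 2 mm of play, hidden under cover1; its upper 35 mm stand above the neck's rim. At some starts one of the cups is missing.
- cup2_mid (a point): Centre (half-way up, on the axis) of a white ceramic scent cup, 37 mm diameter, 55 mm tall, 80 g, z up its axis. It starts standing on the top of block2 inside the neck with 2 mm of play, hidden under cover2; its upper 35 mm stand above the neck's rim. At some starts one of the cups is missing.
- cup3_mid (a point): Centre (half-way up, on the axis) of a white ceramic scent cup, 37 mm diameter, 55 mm tall, 80 g, z up its axis. It starts standing on the top of block3 inside the neck with 2 mm of play, hidden under cover3; its upper 35 mm stand above the neck's rim. At some starts one of the cups is missing.
- rack: Low wooden slatted drying rack, fixed: 170 x 240 x 30 mm (its x, y, z). Origin: centre of its underside; the flat top lies 30 mm above it; z up. It is left or right of the robot.
- pail_handle (a point): Middle of the grip bar of a small steel pail's rigid arched handle. The pail is 90 mm in diameter and 80 mm tall, 0.4 kg, loose, upright; the bar is a 10 mm round bar that runs 80 mm along this point's y, straight above the pail's axis, its centre 130 mm above the pail's underside; z up. The pail starts on the middle of the rack.
- mat: Round cork mat, 160 mm in diameter, 4 mm thick, fixed to the table on the other side from the rack. Origin: centre of its underside.
- stamp: Bystander: rubber stamp with a wooden knob standing on the table between rack and mat, foot 28 x 50 mm, 79 mm tall. Origin: centre of its foot.
- pencil_pot: Bystander: blue pot with pencils, 72 mm in diameter, 155 mm tall with the pencils, on the table. Origin: centre of its underside.

How it is judged:
By the outcome, as a careful person would: the job done as asked, in the order asked, and still so for the second after the job is handed in, with the robot touching nothing.
Of cup1, cup2, cup3 only 2 to 3 are there at a start; the rules pass over those that are not, and their reading is None.
At some moment in a run one of pail may be knocked a few centimetres aside while the robot is not near it.
It also fails if it takes over 210 s, if anything falls off the work surface, if the arm or the gripper's body presses on something with over 40 N, if the wrist force passes 120 N, or if a joint passes its speed limit or range.

## Working session

There is one attempt and no reset: what is moved stays moved. The work goes in short steps, Python scripts to look and compute and a tool call to move; the robot and the scene stay as the last step left them, time stands still between calls to the robot, and variables do not carry over. Pictures are saved under pics/ and viewed, about 12 in all and at most 16, crops included, and the job is handed in when it is done.

Besides the shell and the picture viewer there is one more tool, called as name(argument=value, ...) on one line, values as JSON. carry_out: Moves the arm, as the interface text tells. Its arguments: {"type":"object","properties":{"translation":{"type":"array"},"dr":{"type":"array"},"fingers":{"type":"number"}},"required":["translation","dr"]}

```bash
ls; mkdir -p pics; python3 - <<'E'
from bench import r
import cv2
o=r.get_obs();print({k:o[k] for k in('clock','eef_pos','orientation','opening','ft_force')}, r.tcp_to_tips)
for n in('scene','top'):
    cv2.imwrite(f'pics/a_{n}.png',r.camera(n)); c=r.get_calibration(n); print(n,c)
E
```

```text
pics
{'clock': 0.0, 'eef_pos': array([0.30918837, 0.62757416, 0.22726625]), 'orientation': array([ 0.68904575, -0.16054064,  0.160355  , -0.68827969]), 'opening': 0.0907379062267602, 'ft_force': array([ 0.09726128, -0.2977491 ,  0.08072527])} 0.014
scene {'camera_matrix': array([[355.16775456,   0.        , 252.76195244],
       [  0.        , 355.16775456, 189.12671889],
       [  0.        ,   0.        ,   1.        ]]), 'position': array([1.05976097, 0.1733704 , 0.85709642]), 'rotation': array([0.18030094, 0.25251758, 0.7616334 , 0.56889456])}
top {'camera_matrix': array([[426.49259918,   0.        , 261.13292805],
       [  0.        , 426.49259918, 190.07777825],
       [  0.        ,   0.        ,   1.        ]]), 'position': array([0.33627628, 0.03686825, 1.03944841]), 'rotation': array([ 0.08762772, -0.09072087, -0.69804516,  0.70485748])}
```

View pics/a_scene.png

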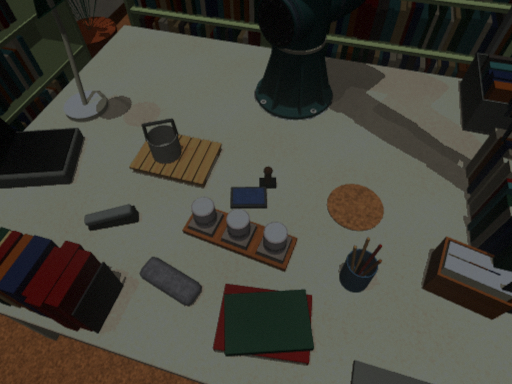

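View pics/a_top.png

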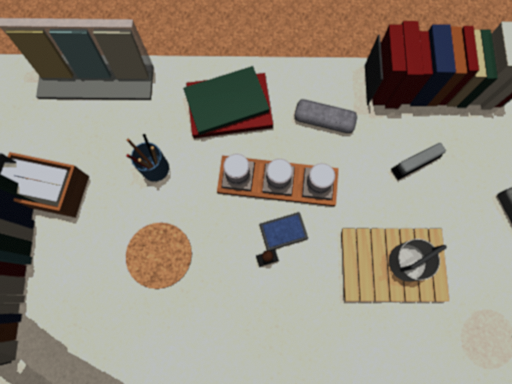

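The scene view shows the pail on the rack at about (165,145), covers at (205,212), (238,225) and (275,240), and the mat at (355,206). The top view has the rack at (395,265), the pail at (413,260), covers at (237,168), (279,176) and (320,180), the mat at (159,255), the stamp at (266,257) and the pencil pot at (150,162).

```bash
cat > h.py <<'E'
from bench import r
import cv2, numpy as np
from scipy.spatial.transform import Rotation as R
CAL={n:r.get_calibration(n) for n in('scene','top')}
def ray(n,p):
    c=CAL[n];K=c['camera_matrix']
    d=np.array([(p[0]-K[0,2])/K[0,0],-(p[1]-K[1,2])/K[1,1],-1.])
    return c['position'],R.from_quat(c['rotation']).apply(d)
def plane(n,p,z):
    o,d=ray(n,p);return o+d*(z-o[2])/d[2]
def proj(n,P):
    c=CAL[n];K=c['camera_matrix'];q=R.from_quat(c['rotation']).inv().apply(np.asarray(P)-c['position'])
    return np.array([K[0,2]+K[0,0]*q[0]/-q[2],K[1,2]-K[1,1]*q[1]/-q[2]])
def tri(p1,p2):
    o1,d1=ray('scene',p1);o2,d2=ray('top',p2)
    t=np.linalg.lstsq(np.c_[d1,-d2],o2-o1,rcond=None)[0]
    a,b=o1+d1*t[0],o2+d2*t[1];return (a+b)/2,np.linalg.norm(a-b)
def shot(n,f,box=None,s=4):
    im=r.camera(n)
    if box: x0,y0,x1,y1=box; im=cv2.resize(im[y0:y1,x0:x1],None,fx=s,fy=s,interpolation=cv2.INTER_CUBIC)
    cv2.imwrite('pics/'+f,im);return im
def cur():
    o=r.get_obs();return np.array(o['eef_pos']),R.from_quat(o['orientation'])
def go(P,yaw=None):
    "needed tool shift in mm and rotvec deg; yaw=world heading of jaw axis (tool z), tool y down"
    p,q=cur();a=q.apply(np.eye(3))
    t=q.inv().apply(np.asarray(P)-p)*1000
    if yaw is None: yaw=np.arctan2(a[2,1],a[2,0])
    z=np.array([np.cos(yaw),np.sin(yaw),0]);y=np.array([0,0,-1.])
    best=min((R.from_matrix(np.c_[np.cross(y,s*z),y,s*z]) for s in(1,-1)),key=lambda Q:(q.inv()*Q).magnitude())
    return t.round(1),np.degrees((q.inv()*best).as_rotvec()).round(1)
E
python3 - <<'E'
from h import *
im=cv2.imread('pics/a_top.png');hsv=cv2.cvtColor(im,cv2.COLOR_BGR2HSV)
for nm,p in dict(mat=(140,240),rack=(352,290),rack2=(430,235),tray=(225,195),cov=(237,163),cov3=(320,175),table=(330,220),pail=(428,270)).items(): print(nm,hsv[p[1],p[0]])
s=im[215:315,330:460];t=im[140:220,205:345]
cv2.imwrite('pics/b.png',np.vstack([cv2.resize(s,(520,400),interpolation=2),cv2.copyMakeBorder(cv2.resize(t,(350,200),interpolation=2),0,0,0,170,0)]))
sc=cv2.imread('pics/a_scene.png');cv2.imwrite('pics/c.png',cv2.resize(sc[110:270,125:305],None,fx=4,fy=3.5,interpolation=2))
print(cur()[1].as_matrix().round(2))
E
```

```text
mat [ 13 136 159]
rack [ 23 101 185]
rack2 [ 17 116 174]
tray [ 26  25 151]
cov [111  13 198]
cov3 [111  13 198]
table [ 43   9 191]
pail [30 11 46]
[[ 0.9  -0.    0.44]
 [-0.44 -0.    0.9 ]
 [-0.   -1.   -0.  ]]
```

View pics/b.png

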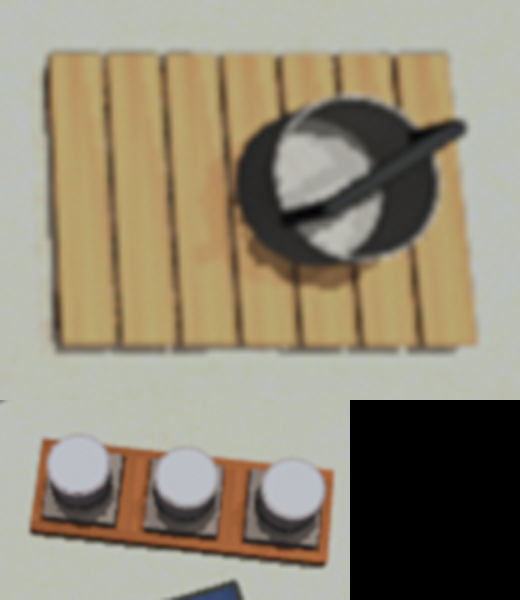

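View pics/c.png

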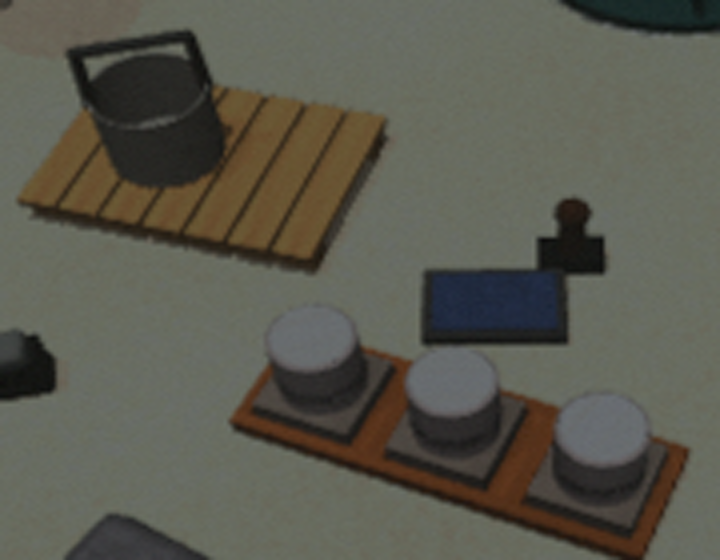

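The crops show the pail handle running from (402.5,269) to (445,247) in the top view. The rack corners and the cover tops are clear.

```bash
python3 - <<'E'
from h import *
f=lambda p:(330+p[0]/4,215+p[1]/4); g=lambda p:(205+p[0]/2.5,140+(p[1]-400)/2.5); k=lambda p:(125+p[0]/4,110+p[1]/3.5)
np.set_printoptions(precision=4,suppress=True)
A=tri(k((70,52)),f((462,127)));B=tri(k((192,37)),f((290,217)));print('handle',A,B,(A[0]+B[0])/2)
a,b=plane('top',f((462,127)),.16),plane('top',f((290,217)),.16);print('plane',a,b,(a+b)/2)
C=[plane('top',f(p),.03) for p in((50,53),(447,53),(475,345),(60,346))];print('rack',C,np.mean(C,0))
im=cv2.imread('pics/a_top.png');sc=cv2.imread('pics/a_scene.png')
hsv=cv2.cvtColor(im,cv2.COLOR_BGR2HSV)
m=cv2.inRange(hsv,(5,70,60),(22,255,255));m[:200]=0;m[:,:110]=0;m[:,210:]=0
cs=max(cv2.findContours(m,0,1)[0],key=cv2.contourArea)
P=np.array([plane('top',q[0],.004)[:2] for q in cs],np.float32);print('mat',cv2.fitEllipse(P))
m=cv2.inRange(hsv,(2,120,60),(15,255,255));m[:150]=0;m[:,:210]=0;m[:,345:]=0;m[215:]=0
cs=max(cv2.findContours(m,0,1)[0],key=cv2.contourArea)
P=np.array([plane('top',q[0],.018)[:2] for q in cs],np.float32);print('tray',cv2.minAreaRect(P))
m=cv2.inRange(hsv,(105,5,185),(120,40,255));m[:145]=0;m[:,:215]=0;m[:,345:]=0;m[205:]=0
for c in cv2.findContours(m,0,1)[0]:
    if cv2.contourArea(c)>200:
        P=np.array([plane('top',q[0],.098)[:2] for q in c],np.float32);print('cov',cv2.fitEllipse(P),cv2.fitEllipse(c)[0])
for p in((85,462),(186,478),(293,490)): print('covtop hand',plane('top',g(p),.098))
print('scene covs',[plane('scene',k(p),.098) for p in((313,340),(452,382),(603,428))])
print('stamp',tri(k((573,209)),(266,254)),'pot',plane('top',(152,163),.09),plane('scene',(355,283),0))
E
```

```text
handle (array([ 0.4463, -0.3461,  0.1599]), np.float64(0.0028247898209418187)) (array([ 0.4025, -0.264 ,  0.1552]), np.float64(0.01397226763417385)) [ 0.4244 -0.3051  0.1576]
plane [ 0.4467 -0.3476  0.16  ] [ 0.4001 -0.2553  0.16  ] [ 0.4234 -0.3014  0.16  ]
rack [array([ 0.5049, -0.1619,  0.03  ]), array([ 0.5073, -0.3998,  0.03  ]), array([ 0.3381, -0.3995,  0.03  ]), array([ 0.3354, -0.161 ,  0.03  ])] [ 0.4214 -0.2805  0.03  ]
mat ((0.44063836336135864, 0.279964417219162), (0.15582361817359924, 0.156133234500885), 137.2322998046875)
tray ((0.6262509822845459, -0.007095366716384888), (0.29247820377349854, 0.09683731198310852), 84.07337188720703)
cov ((0.6180474758148193, -0.10613886266946793), (0.05001191794872284, 0.050583839416503906), 153.5711669921875) (322.04376220703125, 174.59718322753906)
cov ((0.6281799077987671, -0.007515172474086285), (0.04950297996401787, 0.05028712749481201), 169.63427734375) (279.2289733886719, 169.9495849609375)
cov ((0.6390088796615601, 0.093046635389328), (0.049720507115125656, 0.050100281834602356), 71.0817642211914) (235.77650451660156, 165.03025817871094)
covtop hand [0.6395 0.0856 0.098 ]
covtop hand [ 0.625  -0.0079  0.098 ]
covtop hand [ 0.6145 -0.1064  0.098 ]
scene covs [array([ 0.6214, -0.1006,  0.098 ]), array([ 0.6305, -0.0041,  0.098 ]), array([0.6402, 0.0956, 0.098 ])]
stamp (array([0.4372, 0.0217, 0.0742]), np.float64(0.00048033065694114363)) pot [0.6443 0.2891 0.09  ] [0.6699 0.3114 0.    ]
```

```bash
cat >> h.py <<'E'
def plan(wps):
    "wps: (P, jaw heading deg); prints shift/turn per call, each from the previous pose"
    p,q=cur()
    for P,yaw in wps:
        y=np.array([0,0,-1.]);z=np.array([np.cos(np.radians(yaw)),np.sin(np.radians(yaw)),0])
        Q=min((R.from_matrix(np.c_[np.cross(y,s*z),y,s*z]) for s in(1,-1)),key=lambda Q:(q.inv()*Q).magnitude())
        print((q.inv().apply(np.array(P)-p)*1000).round(1),np.degrees((q.inv()*Q).as_rotvec()).round(1)); p,q=np.array(P),Q
E
python3 -c "
from h import *
plan([((.5,.1,.26),64),((.43,-.29,.26),27)])"
```

```text
[ 404.3  -32.3 -389. ] [ 0.1 -0.2 -0. ]
[ 108.     0.  -381.2] [ 0. 37.  0.]
```

carry_out(translation=[[26,-3,-25],[52,-5,-50],[78,-8,-75],[104,-10,-100],[130,-13,-125],[156,-15,-150],[182,-18,-175],[208,-20,-200],[234,-23,-225],[260,-25,-250],[286,-28,-275],[312,-30,-300]], dr=[[0,0,0],[0,0,0],[0,0,0],[0,0,0],[0,0,0],[0,0,0],[0,0,0],[0,0,0],[0,0,0],[0,0,0],[0,0,0],[0,0,0]])

```text
clock: 1.1
eef_pos: [0.4568, 0.2192, 0.2581]
orientation: [-0.689, 0.16, -0.16, 0.689]
ft_force: [0.3, 0.7, 0.0]
opening: 0.0915
```

```bash
python3 -c "
from h import *
print(cur()[0])
plan([((.47,-.1,.26),45),((.424,-.302,.26),27)])"
```

```text
[0.45680007 0.21919787 0.2580932 ]
[ 152.9   -1.9 -280.5] [-0.  18.8  0. ]
[ 110.3    0.  -175.4] [ 0. 18.  0.]
```

carry_out(translation=[[13,0,-23],[26,0,-47],[38,0,-70],[51,0,-93],[64,0,-117],[76,0,-140],[89,0,-163],[102,0,-187],[115,0,-210],[127,-1,-234],[140,-1,-257],[153,-2,-280]], dr=[[0,2,0],[0,3,0],[0,5,0],[0,6,0],[0,8,0],[0,9,0],[0,11,0],[0,12,0],[0,14,0],[0,16,0],[0,17,0],[0,19,0]])

```text
clock: 2.1
eef_pos: [0.4697, -0.0992, 0.2597]
orientation: [0.653, -0.272, 0.272, -0.653]
ft_force: [-0.4, 0.3, 0.1]
opening: 0.0913
```

carry_out(translation=[[9,0,-15],[18,0,-29],[28,0,-44],[37,0,-58],[46,0,-73],[55,0,-88],[64,0,-102],[74,0,-117],[83,0,-131],[92,0,-146],[110,0,-175],[110,0,-175]], dr=[[0,2,0],[0,3,0],[0,5,0],[0,6,0],[0,8,0],[0,9,0],[0,11,0],[0,12,0],[0,14,0],[0,16,0],[0,18,0],[0,18,0]])

```text
clock: 3.1
eef_pos: [0.4227, -0.3025, 0.26]
orientation: [0.602, -0.372, 0.372, -0.601]
ft_force: [-0.2, 0.7, 0.6]
opening: 0.0908
```

```bash
python3 -c "
from h import *
print(cur()[0])
a=shot('top','d1.png',(325,200,465,320),4);b=shot('scene','d2.png',(115,60,255,190),4)
cv2.imwrite('pics/d.png',cv2.resize(np.hstack([a,b[:480]]),None,fx=.7,fy=.7))
plan([((.424,-.303,.155),27)])
for n in('top','scene'): print(proj(n,(.424,-.303,.16)))
"
```

```text
[ 0.42266953 -0.30252431  0.25996983]
[  3.4 104.6  -0.4] [ 0.  -0.3 -0. ]
[424.883895   257.64069585]
[159.36547469 122.3163139 ]
```

View pics/d.png

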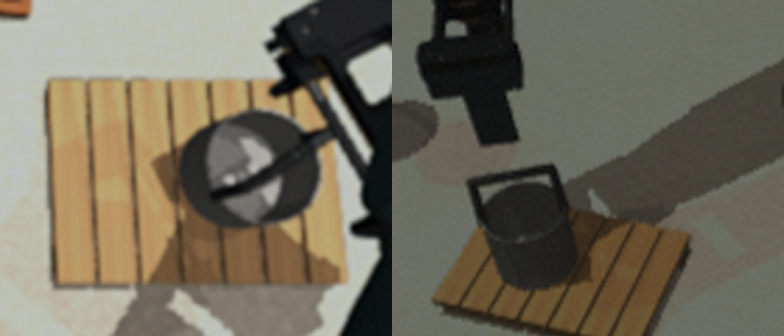

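The pail has not moved. Its handle is at the same pixels, (401,270) in the top view and (143,125) in the scene view, and the gripper is above it.

carry_out(translation=[[1,10,0],[2,20,0],[2,30,0],[2,40,0],[2,50,0],[2,60,0],[2,70,0],[2,80,0],[2,90,0],[2,98,0],[2,105,0],[2,105,0]], dr=[[0,0,0],[0,0,0],[0,0,0],[0,0,0],[0,0,0],[0,0,0],[0,0,0],[0,0,0],[0,0,0],[0,0,0],[0,0,0],[0,0,0]], fingers=1)

```text
clock: 4.2
eef_pos: [0.4237, -0.3006, 0.1535]
orientation: [-0.602, 0.371, -0.37, 0.602]
ft_force: [0.7, 0.4, -0.1]
opening: 0.0913
```

carry_out(translation=[[0,0,0],[0,0,0],[0,0,0],[0,0,0],[0,0,0],[0,0,0],[0,0,0],[0,0,0],[0,0,0],[0,0,0],[0,0,0],[0,0,0]], dr=[[0,0,0],[0,0,0],[0,0,0],[0,0,0],[0,0,0],[0,0,0],[0,0,0],[0,0,0],[0,0,0],[0,0,0],[0,0,0],[0,0,0]], fingers=0)

```text
clock: 5.2
eef_pos: [0.4243, -0.301, 0.1549]
orientation: [0.602, -0.371, 0.371, -0.602]
ft_force: [-0.4, -0.9, 0.6]
opening: 0.014
```

carry_out(translation=[[0,0,0],[0,-4,0],[0,-12,0],[0,-22,0],[0,-32,0],[0,-42,0],[0,-52,0],[0,-62,0],[0,-72,0],[0,-82,0],[0,-92,0],[0,-100,0]], dr=[[0,0,0],[0,0,0],[0,0,0],[0,0,0],[0,0,0],[0,0,0],[0,0,0],[0,0,0],[0,0,0],[0,0,0],[0,0,0],[0,0,0]])

```text
clock: 6.2
eef_pos: [0.4244, -0.3011, 0.2562]
orientation: [0.602, -0.37, 0.371, -0.602]
ft_force: [0.6, -0.2, -4.1]
opening: 0.0091
```

```bash
python3 -c "
from h import *
print(cur()[0])
plan([((.5,-.05,.255),40),((.46,.2,.255),60),((.441,.28,.255),60),((.441,.28,.131),60)])
im=shot('scene','e1.png');cv2.imwrite('pics/e.png',cv2.resize(im[0:230,60:260],None,fx=3,fy=2.5))"
```

```text
[ 0.4244229  -0.30109546  0.25624103]
[-190.1    1.2  180.6] [ -0.  -13.2   0. ]
[-217.2    0.   130.1] [  0. -20.   0.]
[-56.5   0.   59.8] [0. 0. 0.]
[  0. 124.   0.] [0. 0. 0.]
```

View pics/e.png

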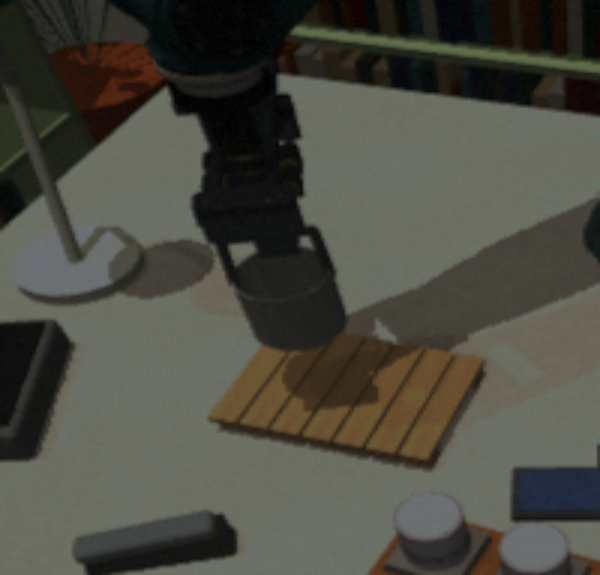

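The pail hangs upright from the gripper above the rack.

carry_out(translation=[[-8,0,8],[-22,0,21],[-40,0,38],[-58,0,55],[-77,0,73],[-95,0,90],[-113,0,108],[-132,0,125],[-150,0,142],[-168,0,159],[-182,1,173],[-190,1,181]], dr=[[0,-1,0],[0,-2,0],[0,-3,0],[0,-4,0],[0,-5,0],[0,-6,0],[0,-8,0],[0,-9,0],[0,-10,0],[0,-11,0],[0,-12,0],[0,-13,0]])

```text
clock: 7.25
eef_pos: [0.5002, -0.0475, 0.2533]
orientation: [-0.641, 0.3, -0.299, 0.641]
ft_force: [0.8, -0.3, -4.1]
opening: 0.0093
```

carry_out(translation=[[-8,0,5],[-25,0,15],[-45,0,27],[-66,0,40],[-88,0,52],[-109,0,65],[-130,0,78],[-152,0,91],[-173,0,104],[-195,0,117],[-209,0,125],[-217,0,130]], dr=[[0,-1,0],[0,-3,0],[0,-5,0],[0,-7,0],[0,-8,0],[0,-10,0],[0,-12,0],[0,-14,0],[0,-16,0],[0,-18,0],[0,-19,0],[0,-20,0]])

```text
clock: 8.25
eef_pos: [0.4607, 0.2013, 0.2537]
orientation: [0.683, -0.184, 0.183, -0.683]
ft_force: [1.1, 0.2, -2.9]
opening: 0.009
```

carry_out(translation=[[-5,0,5],[-14,0,15],[-24,0,25],[-33,0,35],[-42,0,45],[-51,0,54],[-56,10,60],[-56,25,60],[-56,40,60],[-56,55,60],[-56,70,60],[-56,80,60]], dr=[[0,0,0],[0,0,0],[0,0,0],[0,0,0],[0,0,0],[0,0,0],[0,0,0],[0,0,0],[0,0,0],[0,0,0],[0,0,0],[0,0,0]])

```text
clock: 9.25
eef_pos: [0.4426, 0.2795, 0.1718]
orientation: [0.683, -0.185, 0.184, -0.682]
ft_force: [0.0, 0.5, -4.0]
opening: 0.0092
```

```bash
python3 -c "
from h import *
print(cur()[0])
plan([((.441,.28,.13),60)])
a=shot('scene','f1.png',(300,90,440,250),3);b=shot('top','f2.png',(90,170,250,330),3)
cv2.imwrite('pics/f.png',np.hstack([a,b]))"
```

```text
[0.44257272 0.27947836 0.17182638]
[-1.6 41.8 -0.3] [ 0.1 -0.3 -0. ]
```

View pics/f.png

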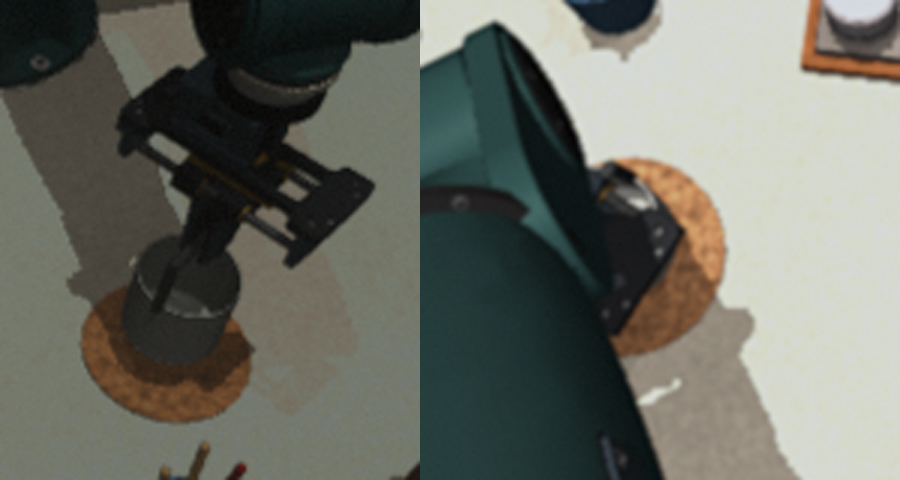

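The pail hangs upright about 4 cm above the mat, so I lower it with a soft finish.

carry_out(translation=[[0,6,0],[-1,14,0],[-1,22,0],[-1,28,0],[-1,32,0],[-1,34,0],[-1,36,0],[-1,37,0],[-1,38,0],[-1,39,0],[-1,40,0],[-1,40,0]], dr=[[0,0,0],[0,0,0],[0,0,0],[0,0,0],[0,0,0],[0,0,0],[0,0,0],[0,0,0],[0,0,0],[0,0,0],[0,0,0],[0,0,0]])

```text
clock: 10.35
eef_pos: [0.4423, 0.2806, 0.1339]
orientation: [0.683, -0.184, 0.184, -0.683]
ft_force: [0.6, -1.0, -3.8]
opening: 0.0093
```

carry_out(translation=[[0,0.5,0],[0,1,0],[0,1.5,0],[0,2,0],[0,2.5,0],[0,3,0],[0,3,0],[0,3,0]], dr=[[0,0,0],[0,0,0],[0,0,0],[0,0,0],[0,0,0],[0,0,0],[0,0,0],[0,0,0]])

```text
clock: 11.02
eef_pos: [0.4424, 0.2807, 0.1309]
orientation: [0.683, -0.184, 0.184, -0.683]
ft_force: [-0.2, 0.1, -4.4]
opening: 0.0091
```

carry_out(translation=[[0,0.5,0],[0,1,0],[0,1.5,0],[0,2,0],[0,2.5,0],[0,2.5,0]], dr=[[0,0,0],[0,0,0],[0,0,0],[0,0,0],[0,0,0],[0,0,0]])

```text
clock: 11.52
eef_pos: [0.4425, 0.2808, 0.1288]
orientation: [-0.683, 0.184, -0.184, 0.683]
ft_force: [-2.9, -0.1, 2.5]
opening: 0.0092
```

carry_out(translation=[[0,0,0],[0,0,0],[0,0,0],[0,0,0],[0,0,0],[0,0,0],[0,0,0],[0,0,0],[0,0,0],[0,0,0],[0,0,0],[0,0,0]], dr=[[0,0,0],[0,0,0],[0,0,0],[0,0,0],[0,0,0],[0,0,0],[0,0,0],[0,0,0],[0,0,0],[0,0,0],[0,0,0],[0,0,0]], fingers=1)

```text
clock: 12.52
eef_pos: [0.4423, 0.2807, 0.1284]
orientation: [0.683, -0.184, 0.184, -0.683]
ft_force: [0.2, -0.7, 0.0]
opening: 0.0862
```

carry_out(translation=[[0,-3,0],[0,-8,0],[0,-15,0],[0,-23,0],[0,-33,0],[0,-43,0],[0,-53,0],[0,-63,0],[0,-73,0],[0,-85,0],[0,-98,0],[0,-110,0]], dr=[[0,0,0],[0,0,0],[0,0,0],[0,0,0],[0,0,0],[0,0,0],[0,0,0],[0,0,0],[0,0,0],[0,0,0],[0,0,0],[0,0,0]])

```text
clock: 13.52
eef_pos: [0.4424, 0.2807, 0.2398]
orientation: [-0.683, 0.184, -0.184, 0.683]
ft_force: [0.7, 0.4, -0.4]
opening: 0.0914
```

```bash
python3 -c "
from h import *
print(cur()[0], r.get_obs()['opening'])
plan([((.638,.094,.2),-6),((.638,.094,.075),-6)])"
```

```text
[0.44240862 0.28067722 0.23984648] 0.09140434638096828
[263.   39.9 -62.8] [-0.  65.8 -0. ]
[  0. 125.   0.] [0. 0. 0.]
```

carry_out(translation=[[22,0,-5],[44,0,-10],[66,0,-16],[88,5,-21],[110,10,-26],[132,15,-31],[154,20,-37],[176,25,-42],[198,30,-47],[220,34,-52],[242,38,-58],[263,40,-63]], dr=[[0,5,0],[0,11,0],[0,16,0],[0,22,0],[0,27,0],[0,33,0],[0,38,0],[0,44,0],[0,50,0],[0,55,0],[0,61,0],[0,66,0]])

```text
clock: 14.52
eef_pos: [0.6386, 0.0928, 0.1986]
orientation: [-0.471, 0.528, -0.528, 0.471]
ft_force: [-0.2, 0.6, 0.1]
opening: 0.091
```

carry_out(translation=[[0,0,0],[0,5,0],[0,10,0],[0,15,0],[0,20,0],[0,25,0],[0,30,0],[0,35,0],[0,40,0],[0,45,0],[0,50,0],[0,55,0]], dr=[[0,0,0],[0,0,0],[0,0,0],[0,0,0],[0,0,0],[0,0,0],[0,0,0],[0,0,0],[0,0,0],[0,0,0],[0,0,0],[0,0,0]])

```text
clock: 15.52
eef_pos: [0.6379, 0.0938, 0.1429]
orientation: [-0.472, 0.526, -0.526, 0.472]
ft_force: [-0.2, 0.5, -1.1]
opening: 0.0915
```

```bash
python3 -c "
from h import *
print(cur()[0])
plan([((.638,.094,.075),-6)])
a=shot('scene','g1.png',(180,130,330,270),3);b=shot('top','g2.png',(90,140,350,300),3)
cv2.imwrite('pics/g.png',cv2.resize(np.hstack([a,b[:420,:]]),(800,270)))"
```

```text
[0.63788972 0.09379254 0.14292233]
[-0.2 67.9  0.1] [ 0.  -0.2  0. ]
```

View pics/g.png

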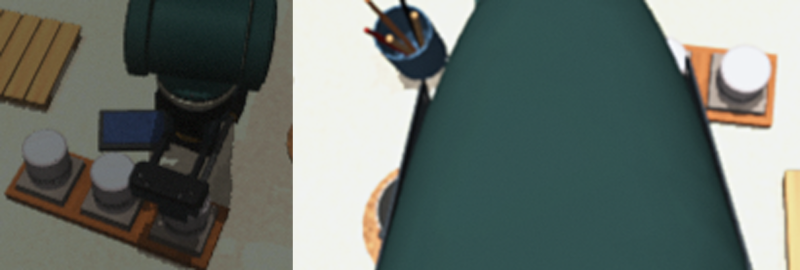

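The gripper straddles the +y end cover and nothing else is touched.

carry_out(translation=[[0,7,0],[0,14,0],[0,21,0],[0,28,0],[0,35,0],[0,42,0],[0,48,0],[0,54,0],[0,60,0],[0,64,0],[0,68,0],[0,68,0]], dr=[[0,0,0],[0,0,0],[0,0,0],[0,0,0],[0,0,0],[0,0,0],[0,0,0],[0,0,0],[0,0,0],[0,0,0],[0,0,0],[0,0,0]])

```text
clock: 16.62
eef_pos: [0.6375, 0.0938, 0.0746]
orientation: [-0.472, 0.527, -0.526, 0.472]
ft_force: [-0.3, 0.2, -0.1]
opening: 0.0908
```

carry_out(translation=[[0,0,0],[0,0,0],[0,0,0],[0,0,0],[0,0,0],[0,0,0],[0,0,0],[0,0,0]], dr=[[0,0,0],[0,0,0],[0,0,0],[0,0,0],[0,0,0],[0,0,0],[0,0,0],[0,0,0]], fingers=0)

```text
clock: 17.28
eef_pos: [0.6381, 0.0938, 0.0757]
orientation: [0.472, -0.526, 0.527, -0.472]
ft_force: [0.1, -1.0, 3.1]
opening: 0.0602
```

carry_out(translation=[[0,0,0],[0,-0.4,0],[0,-0.9,0],[0,-1.4,0],[0,-1.8,0],[0,-2,0],[0,-2,0],[0,-2.4,0],[0,-2.9,0],[0,-3.4,0],[0,-3.8,0],[0,-4,0]], dr=[[0,6,0],[0,12,0],[0,18,0],[0,24,0],[0,30,0],[0,36,0],[0,30,0],[0,24,0],[0,18,0],[0,12,0],[0,6,0],[0,0,0]])

```text
clock: 18.28
eef_pos: [0.638, 0.0934, 0.0793]
orientation: [0.473, -0.525, 0.526, -0.473]
ft_force: [5.5, -3.0, -4.1]
opening: 0.0601
```

carry_out(translation=[[0,0,0],[0,0,0],[0,-0.6,0],[0,-1.2,0],[0,-1.7,0],[0,-1.7,0],[0,-1.7,0],[0,-1.8,0],[0,-2.4,0],[0,-3,0],[0,-3.4,0],[0,-3.4,0]], dr=[[0,6,0],[0,12,0],[0,18,0],[0,24,0],[0,30,0],[0,36,0],[0,30,0],[0,24,0],[0,18,0],[0,12,0],[0,6,0],[0,0,0]])

```text
clock: 19.28
eef_pos: [0.6381, 0.0934, 0.0828]
orientation: [0.473, -0.525, 0.526, -0.473]
ft_force: [5.7, -2.9, -2.8]
opening: 0.0602
```

```bash
python3 -c "
from h import *
o=r.get_obs();print(cur()[0],o['ft_force'],o['torque'])
a=shot('scene','i1.png',(190,170,330,270),5)"
```

```text
[0.63811709 0.09343885 0.08278545] [ 5.67834517 -2.89898015 -2.77523666] [-0.78896722 -1.03371962 -0.26736505]
```

View pics/i1.png

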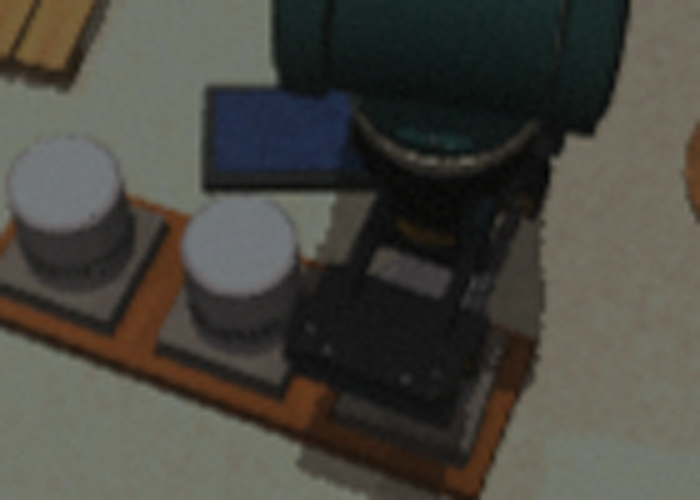

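The block is still seated in its tray recess. There is a slight side load, so I ease it while twisting.

carry_out(translation=[[0.2,0,0.5],[0.4,0,1],[0.5,-0.6,1],[0.5,-1.2,1],[0.5,-1.7,1],[0.5,-1.7,1],[0.5,-1.7,1],[0.5,-1.8,1],[0.5,-2.4,1],[0.5,-3,1],[0.5,-3.4,1],[0.5,-3.4,1]], dr=[[0,6,0],[0,12,0],[0,18,0],[0,24,0],[0,30,0],[0,36,0],[0,30,0],[0,24,0],[0,18,0],[0,12,0],[0,6,0],[0,0,0]])

```text
clock: 20.33
eef_pos: [0.6386, 0.0931, 0.086]
orientation: [-0.473, 0.526, -0.526, 0.472]
ft_force: [2.8, 1.3, -3.1]
opening: 0.0603
```

carry_out(translation=[[0,0,0],[0,0,0],[0,-0.6,0],[0,-1.2,0],[0,-1.7,0],[0,-1.7,0],[0,-1.7,0],[0,-1.8,0],[0,-2.4,0],[0,-3,0],[0,-3.4,0],[0,-3.4,0]], dr=[[0,6,0],[0,12,0],[0,18,0],[0,24,0],[0,30,0],[0,36,0],[0,30,0],[0,24,0],[0,18,0],[0,12,0],[0,6,0],[0,0,0]])

```text
clock: 21.33
eef_pos: [0.6386, 0.0933, 0.0897]
orientation: [-0.473, 0.526, -0.526, 0.473]
ft_force: [-0.7, -0.2, 1.9]
opening: 0.0599
```

carry_out(translation=[[0,0,0],[0,0,0],[0,-0.6,0],[0,-1.2,0],[0,-1.7,0],[0,-1.7,0],[0,-1.7,0],[0,-1.8,0],[0,-2.4,0],[0,-3,0],[0,-3.4,0],[0,-3.4,0]], dr=[[0,6,0],[0,12,0],[0,18,0],[0,24,0],[0,30,0],[0,36,0],[0,30,0],[0,24,0],[0,18,0],[0,12,0],[0,6,0],[0,0,0]])

```text
clock: 22.33
eef_pos: [0.6386, 0.0933, 0.0929]
orientation: [-0.473, 0.526, -0.526, 0.473]
ft_force: [-1.3, 0.8, -0.7]
opening: 0.0601
```

Cover 3 is free, with only its weight on the wrist. I lift it straight up and carry it to the rack.

carry_out(translation=[[0,-3,0],[0,-8,0],[0,-14,0],[0,-21,0],[0,-29,0],[0,-38,0],[0,-47,0],[0,-56,0],[0,-65,0],[0,-75,0],[0,-85,0],[0,-90,0]], dr=[[0,0,0],[0,0,0],[0,0,0],[0,0,0],[0,0,0],[0,0,0],[0,0,0],[0,0,0],[0,0,0],[0,0,0],[0,0,0],[0,0,0]])

```text
clock: 23.33
eef_pos: [0.6394, 0.0933, 0.1848]
orientation: [0.472, -0.526, 0.527, -0.473]
ft_force: [0.7, -0.1, -0.4]
opening: 0.0601
```

```bash
python3 -c "
from h import *
print(cur()[0])
plan([((.52,-.15,.183),-6),((.385,-.36,.183),-3),((.385,-.36,.073),0)])
im=shot('scene','j1.png',(170,130,330,270),4)"
```

```text
[0.63935473 0.09326431 0.18484477]
[254.8   1.6 -92.3] [-0.1 -0.2 -0. ]
[ 223.     0.  -112.3] [ 0. -3.  0.]
[  0. 110.   0.] [-0. -3. -0.]
```

View pics/j1.png

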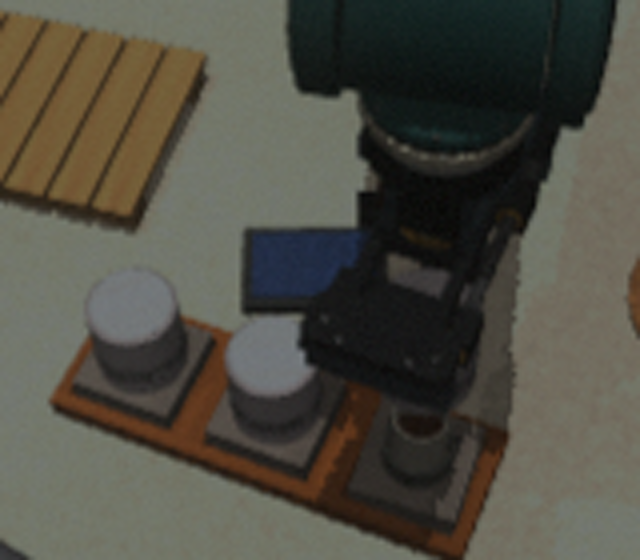

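Cover 3 is off and the block is down. At (418,440) there is a grey neck or cup with a dark opening, which I'll check once the arm is out of the way.

carry_out(translation=[[11,0,-4],[32,0,-11],[55,0,-20],[79,0,-28],[103,0,-37],[127,0,-46],[151,0,-55],[175,0,-63],[199,0,-72],[223,0,-81],[244,1,-88],[255,2,-92]], dr=[[0,0,0],[0,0,0],[0,0,0],[0,0,0],[0,0,0],[0,0,0],[0,0,0],[0,0,0],[0,0,0],[0,0,0],[0,0,0],[0,0,0]])

```text
clock: 24.38
eef_pos: [0.518, -0.1522, 0.1805]
orientation: [-0.472, 0.527, -0.526, 0.472]
ft_force: [0.4, 0.2, -0.8]
opening: 0.0601
```

carry_out(translation=[[10,0,-5],[28,0,-14],[48,0,-24],[69,0,-35],[90,0,-45],[111,0,-56],[132,0,-66],[153,0,-77],[174,0,-88],[195,0,-98],[213,0,-107],[223,0,-112]], dr=[[0,0,0],[0,-1,0],[0,-1,0],[0,-2,0],[0,-2,0],[0,-3,0],[0,-3,0],[0,-4,0],[0,-4,0],[0,-5,0],[0,-5,0],[0,-6,0]])

```text
clock: 25.38
eef_pos: [0.3832, -0.361, 0.1809]
orientation: [-0.499, 0.501, -0.501, 0.499]
ft_force: [0.1, 0.8, 0.0]
opening: 0.0602
```

carry_out(translation=[[0,5,0],[0,15,0],[0,26,0],[0,38,0],[0,50,0],[0,62,0],[0,74,0],[0,86,0],[0,96,0],[0,102,0],[0,105,0],[0,106,0]], dr=[[0,0,0],[0,0,0],[0,0,0],[0,0,0],[0,0,0],[0,0,0],[0,0,0],[0,0,0],[0,0,0],[0,0,0],[0,0,0],[0,0,0]])

```text
clock: 26.38
eef_pos: [0.3841, -0.3598, 0.0745]
orientation: [-0.499, 0.501, -0.501, 0.499]
ft_force: [-0.4, 0.2, -0.8]
opening: 0.0602
```

```bash
python3 -c "
from h import *
print(cur()[0],r.get_obs()['ft_force'])
a=shot('top','k1.png',(200,130,440,320),3);b=shot('scene','k2.png')
print(plane('top',(0,0),0)*0)
for z in(.053,.088):
  p=proj('top',(.638,.0935,z));print(z,p)"
```

```text
[ 0.38409286 -0.35978949  0.0745469 ] [-0.41742181  0.15460774 -0.81830676]
[0. 0. 0.]
0.053 [236.55023282 171.08289456]
0.088 [235.79748923 166.68927337]
```

View pics/k1.png

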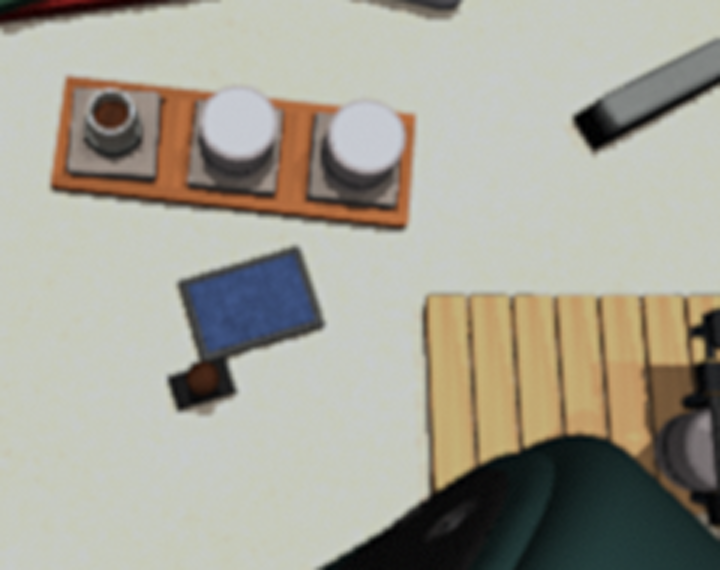

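Cup 3 is present: a white ring with a brown filling at crop (110,113), which is (236.7,167.7) in the top view. I set the cover down next.

carry_out(translation=[[0,0.5,0],[0,1,0],[0,1.5,0],[0,2,0],[0,2.5,0],[0,3,0],[0,3,0]], dr=[[0,0,0],[0,0,0],[0,0,0],[0,0,0],[0,0,0],[0,0,0],[0,0,0]])

```text
clock: 27.07
eef_pos: [0.3843, -0.3599, 0.0726]
orientation: [-0.499, 0.501, -0.501, 0.499]
ft_force: [-4.2, 3.5, 14.0]
opening: 0.0597
```

```bash
python3 -c "
from h import *
print(plane('top',(236.7,167.7),.088))
m=cv2.inRange(cv2.cvtColor(cv2.imread('pics/k1.png'),cv2.COLOR_BGR2HSV),(0,60,20),(15,255,120))[80:140,80:150]
c=max(cv2.findContours(m,0,1)[0],key=cv2.contourArea);e=cv2.fitEllipse(c);print(e,plane('top',(200+(e[0][0]+80)/3,130+(e[0][1]+80)/3),.075))"
```

```text
[0.6355505  0.09133438 0.088     ]
((30.701601028442383, 33.346099853515625), (28.90915870666504, 33.70223617553711), 87.13179016113281) [0.63944145 0.09159937 0.075     ]
```

carry_out(translation=[[0,-0.5,0],[0,-0.5,0],[0,-0.5,0],[0,-0.5,0],[0,-0.5,0],[0,-0.5,0],[0,-0.5,0],[0,-3,0],[0,-10,0],[0,-20,0],[0,-30,0],[0,-40,0]], dr=[[0,0,0],[0,0,0],[0,0,0],[0,0,0],[0,0,0],[0,0,0],[0,0,0],[0,0,0],[0,0,0],[0,0,0],[0,0,0],[0,0,0]], fingers=1)

```text
clock: 28.07
eef_pos: [0.3844, -0.36, 0.1135]
orientation: [0.499, -0.501, 0.501, -0.499]
ft_force: [0.3, -0.7, 0.1]
opening: 0.0911
```

carry_out(translation=[[0,-10,0],[0,-25,0],[0,-45,0],[0,-70,0],[-15,-90,10],[-35,-90,20],[-60,-90,35],[-90,-90,50],[-120,-90,65],[-150,-90,85],[-180,-90,105],[-210,-90,125]], dr=[[0,0,0],[0,0,0],[0,0,0],[0,0,0],[0,0,0],[0,1,0],[0,2,0],[0,3,0],[0,4,0],[0,5,0],[0,6,0],[0,6,0]])

```text
clock: 29.07
eef_pos: [0.5108, -0.1487, 0.2032]
orientation: [0.472, -0.526, 0.527, -0.472]
ft_force: [-0.0, -0.8, -0.4]
opening: 0.0912
```

```bash
python3 -c "
from h import *
print(cur()[0])
plan([((.638,.0925,.19),-6),((.638,.0925,.072),-6)])"
```

```text
[ 0.51075103 -0.14874782  0.20320269]
[-253.8   13.2  100. ] [-0.1 -0.3  0. ]
[  0. 118.   0.] [0. 0. 0.]
```

carry_out(translation=[[-22,1,9],[-45,2,18],[-68,3,27],[-91,5,36],[-114,6,45],[-137,7,54],[-160,8,63],[-183,9,72],[-206,11,82],[-229,12,91],[-254,13,100],[-254,13,100]], dr=[[0,0,0],[0,0,0],[0,0,0],[0,0,0],[0,0,0],[0,0,0],[0,0,0],[0,0,0],[0,0,0],[0,0,0],[0,0,0],[0,0,0]])

```text
clock: 30.07
eef_pos: [0.6386, 0.0945, 0.1901]
orientation: [0.472, -0.526, 0.526, -0.473]
ft_force: [0.3, 0.5, -0.1]
opening: 0.0913
```

carry_out(translation=[[0,10,0],[0,20,0],[0,32,0],[0,44,0],[0,56,0],[0,68,0],[0,80,0],[0,92,0],[0,102,0],[0,110,0],[0,116,0],[0,117,0]], dr=[[0,0,0],[0,0,0],[0,0,0],[0,0,0],[0,0,0],[0,0,0],[0,0,0],[0,0,0],[0,0,0],[0,0,0],[0,0,0],[0,0,0]])

```text
clock: 31.07
eef_pos: [0.6365, 0.0913, 0.0708]
orientation: [-0.472, 0.527, -0.526, 0.472]
ft_force: [-0.1, -0.1, 0.1]
opening: 0.0915
```

carry_out(translation=[[0,0,0],[0,0,0],[0,0,0],[0,0,0],[0,0,0],[0,0,0],[0,0,0],[0,0,0],[0,0,0],[0,0,0],[0,0,0],[0,0,0]], dr=[[0,0,0],[0,0,0],[0,0,0],[0,0,0],[0,0,0],[0,0,0],[0,0,0],[0,0,0],[0,0,0],[0,0,0],[0,0,0],[0,0,0]], fingers=0)

```text
clock: 32.07
eef_pos: [0.6371, 0.0913, 0.0721]
orientation: [0.472, -0.526, 0.526, -0.472]
ft_force: [0.4, 0.0, 1.4]
opening: 0.0366
```

carry_out(translation=[[0,-2,0],[0,-5,0],[0,-9,0],[0,-14,0],[0,-20,0],[0,-27,0],[0,-36,0],[0,-46,0],[0,-58,0],[0,-70,0],[0,-82,0],[0,-90,0]], dr=[[0,0,0],[0,0,0],[0,0,0],[0,0,0],[0,0,0],[0,0,0],[0,0,0],[0,0,0],[0,0,0],[0,0,0],[0,0,0],[0,0,0]])

```text
clock: 33.07
eef_pos: [0.6375, 0.0914, 0.1642]
orientation: [0.472, -0.526, 0.527, -0.473]
ft_force: [0.3, -0.7, -0.5]
opening: 0.0365
```

```bash
python3 -c "
from h import *
print(cur()[0])
plan([((.56,-.15,.163),-6),((.47,-.36,.163),0),((.47,-.36,.07),0)])"
```

```text
[0.63753916 0.09137925 0.16416116]
[248.4   1.  -50.9] [-0.1 -0.2 -0. ]
[218.3   0.  -67.6] [-0. -6. -0.]
[ 0. 93.  0.] [0. 0. 0.]
```

carry_out(translation=[[10,0,-2],[30,0,-6],[53,0,-11],[76,0,-16],[99,0,-20],[122,0,-25],[145,0,-30],[168,0,-34],[191,0,-39],[215,0,-44],[238,0,-49],[248,0,-51]], dr=[[0,0,0],[0,0,0],[0,0,0],[0,0,0],[0,0,0],[0,0,0],[0,0,0],[0,0,0],[0,0,0],[0,0,0],[0,0,0],[0,0,0]])

```text
clock: 34.07
eef_pos: [0.5579, -0.152, 0.1617]
orientation: [-0.472, 0.527, -0.527, 0.472]
ft_force: [0.2, 1.2, -1.4]
opening: 0.0365
```

carry_out(translation=[[9,0,-3],[26,0,-8],[46,0,-14],[66,0,-20],[86,0,-27],[107,0,-33],[128,0,-40],[149,0,-46],[170,0,-53],[190,0,-59],[209,0,-65],[218,0,-68]], dr=[[0,0,0],[0,-1,0],[0,-1,0],[0,-2,0],[0,-2,0],[0,-3,0],[0,-3,0],[0,-4,0],[0,-4,0],[0,-5,0],[0,-5,0],[0,-6,0]])

```text
clock: 35.07
eef_pos: [0.4674, -0.3604, 0.1619]
orientation: [0.499, -0.501, 0.501, -0.499]
ft_force: [0.2, -0.3, -1.0]
opening: 0.0365
```

carry_out(translation=[[0,5,0],[0,14,0],[0,25,0],[0,37,0],[0,49,0],[0,61,0],[0,72,0],[0,80,0],[0,86,0],[0,89,0],[0,91,0],[0,91,0]], dr=[[0,0,0],[0,0,0],[0,0,0],[0,0,0],[0,0,0],[0,0,0],[0,0,0],[0,0,0],[0,0,0],[0,0,0],[0,0,0],[0,0,0]])

```text
clock: 36.07
eef_pos: [0.4681, -0.3591, 0.0709]
orientation: [-0.499, 0.501, -0.501, 0.499]
ft_force: [-1.2, -0.2, -1.4]
opening: 0.0364
```

carry_out(translation=[[0,0.5,0],[0,1,0],[0,1.5,0],[0,2,0],[0,2,0],[0,2,0]], dr=[[0,0,0],[0,0,0],[0,0,0],[0,0,0],[0,0,0],[0,0,0]])

```text
clock: 36.57
eef_pos: [0.4681, -0.359, 0.0691]
orientation: [0.499, -0.501, 0.501, -0.499]
ft_force: [0.4, 0.1, -0.3]
opening: 0.0367
```

carry_out(translation=[[0,0.5,0],[0,1,0],[0,1,0]], dr=[[0,0,0],[0,0,0],[0,0,0]])

```text
clock: 36.82
eef_pos: [0.4682, -0.3591, 0.069]
orientation: [-0.499, 0.501, -0.501, 0.499]
ft_force: [-4.2, 4.4, 17.0]
opening: 0.0366
```

carry_out(translation=[[0,-0.6,0],[0,-0.6,0],[0,-0.6,0],[0,-0.6,0],[0,-0.6,0],[0,-0.6,0],[0,-3,0],[0,-9,0],[0,-18,0],[0,-30,0],[0,-42,0],[0,-54,0]], dr=[[0,0,0],[0,0,0],[0,0,0],[0,0,0],[0,0,0],[0,0,0],[0,0,0],[0,0,0],[0,0,0],[0,0,0],[0,0,0],[0,0,0]], fingers=0.6)

```text
clock: 37.82
eef_pos: [0.4683, -0.3592, 0.1238]
orientation: [0.499, -0.501, 0.501, -0.499]
ft_force: [0.3, -0.6, 0.2]
opening: 0.0546
```

carry_out(translation=[[0,-12,0],[0,-26,0],[0,-42,0],[-12,-58,6],[-32,-66,14],[-55,-70,24],[-80,-70,35],[-105,-70,46],[-130,-70,57],[-155,-70,68],[-180,-70,79],[-200,-70,90]], dr=[[0,0,0],[0,0,0],[0,0,0],[0,0,0],[0,0,0],[0,1,0],[0,2,0],[0,3,0],[0,4,0],[0,5,0],[0,6,0],[0,6,0]], fingers=1)

```text
clock: 38.82
eef_pos: [0.5593, -0.1577, 0.1931]
orientation: [0.472, -0.526, 0.527, -0.472]
ft_force: [1.0, -0.4, -0.3]
opening: 0.0909
```

```bash
python3 -c "
from h import *
print(cur()[0])
plan([((.628,-.007,.16),-6),((.628,-.007,.075),-6)])
shot('top','l1.png',(340,200,470,320),4)"
```

```text
[ 0.55931355 -0.15769413  0.19313339]
[-157.3   33.2   51.8] [-0.  -0.3  0. ]
[ 0. 85.  0.] [0. 0. 0.]
```

View pics/l1.png

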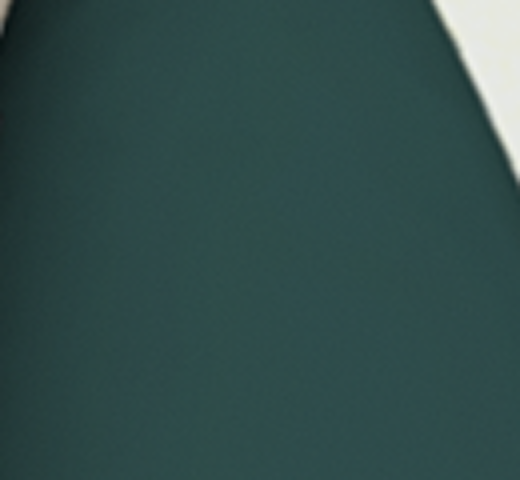

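The arm blocks the top view here, so I go on to cover 2.

carry_out(translation=[[-15,2,5],[-30,5,10],[-45,8,15],[-60,11,20],[-75,14,25],[-90,17,30],[-105,20,35],[-120,24,40],[-135,28,45],[-150,31,50],[-157,33,52],[-157,33,52]], dr=[[0,0,0],[0,0,0],[0,0,0],[0,0,0],[0,0,0],[0,0,0],[0,0,0],[0,0,0],[0,0,0],[0,0,0],[0,0,0],[0,0,0]])

```text
clock: 39.87
eef_pos: [0.628, -0.0076, 0.1586]
orientation: [-0.473, 0.526, -0.526, 0.472]
ft_force: [0.6, -0.6, -0.4]
opening: 0.0914
```

carry_out(translation=[[0,0,0],[0,8,0],[0,16,0],[0,25,0],[0,34,0],[0,43,0],[0,52,0],[0,61,0],[0,70,0],[0,78,0],[0,85,0],[0,85,0]], dr=[[0,0,0],[0,0,0],[0,0,0],[0,0,0],[0,0,0],[0,0,0],[0,0,0],[0,0,0],[0,0,0],[0,0,0],[0,0,0],[0,0,0]])

```text
clock: 40.87
eef_pos: [0.6269, -0.0089, 0.0724]
orientation: [-0.473, 0.527, -0.526, 0.472]
ft_force: [-0.1, -0.6, -0.1]
opening: 0.0912
```

carry_out(translation=[[0,0,0],[0,0,0],[0,0,0],[0,0,0],[0,0,0],[0,0,0],[0,0,0],[0,0,0],[0,0,0],[0,0,0]], dr=[[0,0,0],[0,0,0],[0,0,0],[0,0,0],[0,0,0],[0,0,0],[0,0,0],[0,0,0],[0,0,0],[0,0,0]], fingers=0)

```text
clock: 41.7
eef_pos: [0.6278, -0.0089, 0.0744]
orientation: [0.472, -0.526, 0.526, -0.472]
ft_force: [-3.3, 1.2, 7.1]
opening: 0.06
```

carry_out(translation=[[0,0,0],[0,0,0],[0,-0.6,0],[0,-1.2,0],[0,-1.7,0],[0,-1.7,0],[0,-1.7,0],[0,-1.8,0],[0,-2.4,0],[0,-3,0],[0,-3.4,0],[0,-3.4,0]], dr=[[0,6,0],[0,12,0],[0,18,0],[0,24,0],[0,30,0],[0,36,0],[0,30,0],[0,24,0],[0,18,0],[0,12,0],[0,6,0],[0,0,0]])

```text
clock: 42.7
eef_pos: [0.6278, -0.0089, 0.0773]
orientation: [0.473, -0.525, 0.525, -0.473]
ft_force: [3.1, 4.2, -3.4]
opening: 0.0603
```

carry_out(translation=[[-0.3,0,0.2],[-0.6,0,0.5],[-0.6,-0.6,0.5],[-0.6,-1.2,0.5],[-0.6,-1.7,0.5],[-0.6,-1.7,0.5],[-0.6,-1.7,0.5],[-0.6,-1.8,0.5],[-0.6,-2.4,0.5],[-0.6,-3,0.5],[-0.6,-3.4,0.5],[-0.6,-3.4,0.5]], dr=[[0,6,0],[0,12,0],[0,18,0],[0,24,0],[0,30,0],[0,36,0],[0,30,0],[0,24,0],[0,18,0],[0,12,0],[0,6,0],[0,0,0]])

```text
clock: 43.7
eef_pos: [0.6279, -0.0085, 0.0805]
orientation: [-0.473, 0.525, -0.525, 0.473]
ft_force: [-0.1, 2.2, -1.9]
opening: 0.0602
```

carry_out(translation=[[0,0,0],[0,0,0],[0,-0.6,0],[0,-1.2,0],[0,-1.7,0],[0,-1.7,0],[0,-1.7,0],[0,-1.8,0],[0,-2.4,0],[0,-3,0],[0,-3.4,0],[0,-3.4,0]], dr=[[0,6,0],[0,12,0],[0,18,0],[0,24,0],[0,30,0],[0,36,0],[0,30,0],[0,24,0],[0,18,0],[0,12,0],[0,6,0],[0,0,0]])

```text
clock: 44.7
eef_pos: [0.6279, -0.0085, 0.0839]
orientation: [-0.473, 0.525, -0.525, 0.473]
ft_force: [-0.5, 2.0, -1.6]
opening: 0.0596
```

carry_out(translation=[[0,0,0],[0,0,0],[0,-0.6,0],[0,-1.2,0],[0,-1.7,0],[0,-1.7,0],[0,-1.7,0],[0,-1.8,0],[0,-2.4,0],[0,-3,0],[0,-3.4,0],[0,-3.4,0]], dr=[[0,6,0],[0,12,0],[0,18,0],[0,24,0],[0,30,0],[0,36,0],[0,30,0],[0,24,0],[0,18,0],[0,12,0],[0,6,0],[0,0,0]])

```text
clock: 45.7
eef_pos: [0.6279, -0.0084, 0.0875]
orientation: [-0.474, 0.525, -0.525, 0.473]
ft_force: [-2.1, 0.1, 4.8]
opening: 0.0601
```

carry_out(translation=[[0,0,0],[0,0,0],[0,-0.6,0],[0,-1.2,0],[0,-1.7,0],[0,-1.7,0],[0,-1.7,0],[0,-1.8,0],[0,-2.4,0],[0,-3,0],[0,-3.4,0],[0,-3.4,0]], dr=[[0,6,0],[0,12,0],[0,18,0],[0,24,0],[0,30,0],[0,36,0],[0,30,0],[0,24,0],[0,18,0],[0,12,0],[0,6,0],[0,0,0]])

```text
clock: 46.7
eef_pos: [0.6282, -0.0084, 0.091]
orientation: [0.473, -0.525, 0.525, -0.473]
ft_force: [-0.7, 0.9, -0.2]
opening: 0.0604
```

carry_out(translation=[[0,-1,0],[0,-3,0],[0,-8,0],[0,-15,0],[0,-24,0],[0,-34,0],[0,-44,0],[0,-54,0],[0,-64,0],[0,-75,0],[0,-85,0],[0,-90,0]], dr=[[0,3,0],[0,6,0],[0,6,0],[0,6,0],[0,6,0],[0,6,0],[0,6,0],[0,6,0],[0,5,0],[0,3,0],[0,1,0],[0,0,0]])

```text
clock: 47.7
eef_pos: [0.6288, -0.0084, 0.183]
orientation: [0.472, -0.525, 0.526, -0.473]
ft_force: [0.6, -0.5, 0.9]
opening: 0.0601
```

```bash
python3 -c "
from h import *
print(cur()[0],r.get_obs()['ft_force'])
plan([((.5,-.17,.182),-6),((.385,-.28,.182),0),((.385,-.28,.074),0)])"
```

```text
[ 0.62879304 -0.00841874  0.18303092] [ 0.58082138 -0.52052244  0.88639048]
[ 174.3    0.8 -111. ] [-0.1 -0.1 -0. ]
[ 121.4    0.  -102.9] [-0. -6. -0.]
[  0. 108.   0.] [0. 0. 0.]
```

carry_out(translation=[[8,0,-5],[22,0,-14],[38,0,-24],[54,0,-34],[70,0,-45],[87,0,-55],[104,0,-66],[120,0,-76],[137,0,-87],[153,0,-97],[167,0,-106],[174,1,-111]], dr=[[0,0,0],[0,0,0],[0,0,0],[0,0,0],[0,0,0],[0,0,0],[0,0,0],[0,0,0],[0,0,0],[0,0,0],[0,0,0],[0,0,0]])

```text
clock: 48.7
eef_pos: [0.4966, -0.1709, 0.1794]
orientation: [-0.472, 0.527, -0.527, 0.471]
ft_force: [-0.7, 0.5, -0.9]
opening: 0.0602
```

carry_out(translation=[[6,0,-5],[16,0,-13],[27,0,-23],[38,0,-32],[50,0,-42],[62,0,-52],[74,0,-62],[85,0,-72],[96,0,-81],[107,0,-91],[116,0,-99],[121,0,-103]], dr=[[0,0,0],[0,-1,0],[0,-1,0],[0,-2,0],[0,-2,0],[0,-3,0],[0,-3,0],[0,-4,0],[0,-4,0],[0,-5,0],[0,-5,0],[0,-6,0]])

```text
clock: 49.7
eef_pos: [0.3823, -0.2789, 0.1798]
orientation: [-0.499, 0.501, -0.501, 0.499]
ft_force: [-0.2, 0.2, -0.3]
opening: 0.0602
```

carry_out(translation=[[0,5,0],[0,15,0],[0,26,0],[0,38,0],[0,50,0],[0,62,0],[0,74,0],[0,86,0],[0,96,0],[0,102,0],[0,105,0],[0,106,0]], dr=[[0,0,0],[0,0,0],[0,0,0],[0,0,0],[0,0,0],[0,0,0],[0,0,0],[0,0,0],[0,0,0],[0,0,0],[0,0,0],[0,0,0]])

```text
clock: 50.7
eef_pos: [0.3834, -0.2781, 0.0734]
orientation: [-0.499, 0.501, -0.501, 0.499]
ft_force: [-0.7, -0.6, -0.7]
opening: 0.0598
```

carry_out(translation=[[0,0.5,0],[0,1,0],[0,1.5,0],[0,1.5,0]], dr=[[0,0,0],[0,0,0],[0,0,0],[0,0,0]])

```text
clock: 51.03
eef_pos: [0.3836, -0.2786, 0.0729]
orientation: [0.499, -0.501, 0.501, -0.499]
ft_force: [-0.3, -0.2, -0.6]
opening: 0.06
```

carry_out(translation=[[0,0.4,0],[0,0.8,0],[0,1,0],[0,1,0]], dr=[[0,0,0],[0,0,0],[0,0,0],[0,0,0]])

```text
clock: 51.37
eef_pos: [0.3835, -0.2785, 0.0715]
orientation: [0.499, -0.501, 0.501, -0.499]
ft_force: [1.0, -0.1, -1.0]
opening: 0.06
```

carry_out(translation=[[0,0.4,0],[0,0.8,0],[0,1,0],[0,1,0]], dr=[[0,0,0],[0,0,0],[0,0,0],[0,0,0]])

```text
clock: 51.7
eef_pos: [0.3835, -0.2784, 0.0712]
orientation: [-0.499, 0.501, -0.501, 0.499]
ft_force: [-5.1, 5.0, 20.2]
opening: 0.0601
```

carry_out(translation=[[0,-0.6,0],[0,-0.6,0],[0,-0.6,0],[0,-0.6,0],[0,-0.6,0],[0,-0.6,0],[0,-0.6,0],[0,-3,0],[0,-10,0],[0,-20,0],[0,-30,0],[0,-42,0]], dr=[[0,0,0],[0,0,0],[0,0,0],[0,0,0],[0,0,0],[0,0,0],[0,0,0],[0,0,0],[0,0,0],[0,0,0],[0,0,0],[0,0,0]], fingers=1)

```text
clock: 52.7
eef_pos: [0.3835, -0.2785, 0.1138]
orientation: [0.499, -0.501, 0.501, -0.499]
ft_force: [-0.5, -1.1, 0.2]
opening: 0.0913
```

```bash
python3 -c "
from h import *
print(cur()[0])
a=shot('top','m1.png',(90,130,470,310),2);b=shot('scene','m2.png',(130,90,400,270),2)
print(proj('top',(.628,-.008,.088)),proj('top',(.628,-.008,.053)))
t=cv2.resize(a,None,fx=1,fy=1);cv2.imwrite('pics/m.png',np.vstack([a[:300],cv2.copyMakeBorder(b[:290],0,0,0,a.shape[1]-b.shape[1],0)]))"
```

```text
[ 0.38351324 -0.27847096  0.11375776]
[279.23735176 171.23065753] [278.56004668 175.48394561]
```

View pics/m.png

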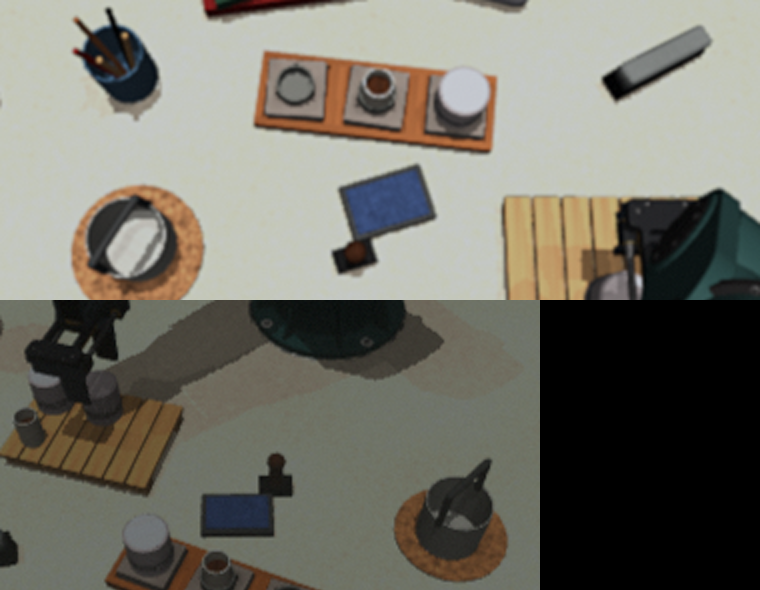

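Everything is standing as intended: the pail on the mat, cover 3, cup 3 and cover 2 on the rack, and the tray blocks down. Cup 2 is present at (279,171) in the top view, as predicted.

carry_out(translation=[[0,-10,0],[0,-25,0],[0,-42,0],[-12,-60,12],[-30,-72,28],[-50,-80,46],[-70,-80,65],[-92,-80,85],[-115,-80,106],[-135,-80,126],[-150,-80,140],[-160,-80,150]], dr=[[0,0,0],[0,0,0],[0,0,0],[0,0,0],[0,0,0],[0,1,0],[0,2,0],[0,3,0],[0,4,0],[0,5,0],[0,6,0],[0,6,0]])

```text
clock: 53.8
eef_pos: [0.5351, -0.1175, 0.1928]
orientation: [-0.472, 0.526, -0.526, 0.472]
ft_force: [-0.1, -0.4, -0.1]
opening: 0.0911
```

```bash
python3 -c "
from h import *
print(cur()[0])
plan([((.628,-.0085,.16),-6),((.628,-.0085,.072),-6)])"
```

```text
[ 0.53511383 -0.11751038  0.19281179]
[-118.4   32.8   80.6] [ 0.  -0.2 -0. ]
[ 0. 88.  0.] [0. 0. 0.]
```

carry_out(translation=[[-12,2,8],[-24,5,16],[-36,8,24],[-48,11,33],[-60,14,41],[-72,17,49],[-84,20,57],[-96,24,65],[-108,28,73],[-116,31,79],[-118,33,81],[-118,33,81]], dr=[[0,0,0],[0,0,0],[0,0,0],[0,0,0],[0,0,0],[0,0,0],[0,0,0],[0,0,0],[0,0,0],[0,0,0],[0,0,0],[0,0,0]])

```text
clock: 54.8
eef_pos: [0.6276, -0.01, 0.1589]
orientation: [-0.472, 0.526, -0.526, 0.472]
ft_force: [0.0, -0.2, -0.6]
opening: 0.0911
```

carry_out(translation=[[0,0,0],[0,8,0],[0,16,0],[0,25,0],[0,34,0],[0,43,0],[0,52,0],[0,61,0],[0,70,0],[0,78,0],[0,86,0],[0,86,0]], dr=[[0,0,0],[0,0,0],[0,0,0],[0,0,0],[0,0,0],[0,0,0],[0,0,0],[0,0,0],[0,0,0],[0,0,0],[0,0,0],[0,0,0]])

```text
clock: 55.8
eef_pos: [0.6266, -0.0105, 0.0718]
orientation: [-0.473, 0.527, -0.526, 0.472]
ft_force: [-0.6, 0.0, 0.2]
opening: 0.0912
```

carry_out(translation=[[0,0,0],[0,0,0],[0,0,0],[0,0,0],[0,0,0],[0,0,0],[0,0,0],[0,0,0],[0,0,0],[0,0,0],[0,0,0],[0,0,0]], dr=[[0,0,0],[0,0,0],[0,0,0],[0,0,0],[0,0,0],[0,0,0],[0,0,0],[0,0,0],[0,0,0],[0,0,0],[0,0,0],[0,0,0]], fingers=0)

```text
clock: 56.8
eef_pos: [0.6275, -0.0105, 0.0736]
orientation: [0.472, -0.526, 0.526, -0.472]
ft_force: [0.3, 0.3, 1.2]
opening: 0.0363
```

carry_out(translation=[[0,-2,0],[0,-5,0],[0,-9,0],[0,-14,0],[0,-20,0],[0,-27,0],[0,-36,0],[0,-46,0],[0,-58,0],[0,-70,0],[0,-82,0],[0,-90,0]], dr=[[0,0,0],[0,0,0],[0,0,0],[0,0,0],[0,0,0],[0,0,0],[0,0,0],[0,0,0],[0,0,0],[0,0,0],[0,0,0],[0,0,0]])

```text
clock: 57.8
eef_pos: [0.628, -0.0106, 0.1656]
orientation: [0.472, -0.526, 0.527, -0.473]
ft_force: [0.6, -0.4, -0.1]
opening: 0.0366
```

```bash
python3 -c "
from h import *
print(cur()[0])
plan([((.54,-.17,.163),-6),((.47,-.28,.163),0),((.47,-.28,.072),0)])"
```

```text
[ 0.62796609 -0.01056639  0.16563781]
[168.    2.5 -70.2] [-0.1 -0.2 -0. ]
[116.7   0.  -58.1] [-0. -6. -0.]
[ 0. 91.  0.] [0. 0. 0.]
```

carry_out(translation=[[8,0,-3],[22,0,-9],[38,0,-15],[54,0,-22],[70,0,-29],[86,0,-36],[102,0,-42],[118,0,-49],[134,0,-56],[149,0,-62],[161,1,-67],[168,2,-70]], dr=[[0,0,0],[0,0,0],[0,0,0],[0,0,0],[0,0,0],[0,0,0],[0,0,0],[0,0,0],[0,0,0],[0,0,0],[0,0,0],[0,0,0]])

```text
clock: 58.8
eef_pos: [0.538, -0.1714, 0.1609]
orientation: [-0.472, 0.527, -0.526, 0.472]
ft_force: [-0.4, -0.4, -0.3]
opening: 0.0365
```

carry_out(translation=[[6,0,-3],[16,0,-8],[27,0,-13],[38,0,-19],[50,0,-25],[61,0,-30],[72,0,-36],[83,0,-41],[94,0,-47],[104,0,-52],[112,0,-56],[117,0,-58]], dr=[[0,0,0],[0,-1,0],[0,-1,0],[0,-2,0],[0,-2,0],[0,-3,0],[0,-3,0],[0,-4,0],[0,-4,0],[0,-5,0],[0,-5,0],[0,-6,0]])

```text
clock: 59.8
eef_pos: [0.4685, -0.281, 0.1615]
orientation: [0.498, -0.502, 0.502, -0.498]
ft_force: [-0.7, 0.7, -0.4]
opening: 0.0363
```

carry_out(translation=[[0,5,0],[0,14,0],[0,25,0],[0,37,0],[0,49,0],[0,61,0],[0,71,0],[0,79,0],[0,84,0],[0,87,0],[0,89,0],[0,89,0]], dr=[[0,0,0],[0,0,0],[0,0,0],[0,0,0],[0,0,0],[0,0,0],[0,0,0],[0,0,0],[0,0,0],[0,0,0],[0,0,0],[0,0,0]])

```text
clock: 60.8
eef_pos: [0.4693, -0.28, 0.0724]
orientation: [-0.499, 0.501, -0.501, 0.499]
ft_force: [-0.7, 0.6, -1.5]
opening: 0.0366
```

carry_out(translation=[[0,0.4,0],[0,0.8,0],[0,1,0],[0,1,0]], dr=[[0,0,0],[0,0,0],[0,0,0],[0,0,0]])

```text
clock: 61.13
eef_pos: [0.4694, -0.28, 0.0718]
orientation: [0.499, -0.501, 0.501, -0.499]
ft_force: [-0.9, 0.1, 0.4]
opening: 0.0364
```

carry_out(translation=[[0,0.4,0],[0,0.8,0],[0,1,0],[0,1,0]], dr=[[0,0,0],[0,0,0],[0,0,0],[0,0,0]])

```text
clock: 61.47
eef_pos: [0.4693, -0.28, 0.0706]
orientation: [0.499, -0.501, 0.501, -0.499]
ft_force: [-1.2, -0.8, 1.1]
opening: 0.0365
```

carry_out(translation=[[0,0,0],[0,0,0],[0,0,0],[0,0,0],[0,0,0],[0,0,0],[0,-3,0],[0,-9,0],[0,-18,0],[0,-30,0],[0,-42,0],[0,-54,0]], dr=[[0,0,0],[0,0,0],[0,0,0],[0,0,0],[0,0,0],[0,0,0],[0,0,0],[0,0,0],[0,0,0],[0,0,0],[0,0,0],[0,0,0]], fingers=0.6)

```text
clock: 62.47
eef_pos: [0.4695, -0.2801, 0.1263]
orientation: [0.499, -0.501, 0.501, -0.499]
ft_force: [-0.8, -0.9, -1.3]
opening: 0.0546
```

carry_out(translation=[[0,-12,0],[0,-26,0],[0,-42,0],[-12,-56,10],[-28,-62,25],[-46,-64,42],[-64,-64,60],[-83,-64,78],[-102,-64,98],[-120,-64,115],[-135,-64,132],[-140,-64,140]], dr=[[0,0,0],[0,0,0],[0,0,0],[0,0,0],[0,0,0],[0,1,0],[0,2,0],[0,3,0],[0,4,0],[0,5,0],[0,6,0],[0,6,0]], fingers=1)

```text
clock: 63.47
eef_pos: [0.6115, -0.1388, 0.1897]
orientation: [0.472, -0.526, 0.527, -0.473]
ft_force: [-0.1, -0.3, -0.9]
opening: 0.0914
```

```bash
python3 -c "
from h import *
print(cur()[0])
plan([((.618,-.106,.16),-6),((.618,-.106,.075),-6)])"
```

```text
[ 0.61151747 -0.1387588   0.18971551]
[-33.3  29.7   2.9] [-0.1 -0.2 -0. ]
[ 0. 85.  0.] [0. 0. 0.]
```

carry_out(translation=[[-6,0,1],[-13,0,1],[-20,0,2],[-27,0,3],[-33,8,3],[-33,16,3],[-33,22,3],[-33,27,3],[-33,30,3],[-33,30,3]], dr=[[0,0,0],[0,0,0],[0,0,0],[0,0,0],[0,0,0],[0,0,0],[0,0,0],[0,0,0],[0,0,0],[0,0,0]])

```text
clock: 64.3
eef_pos: [0.6159, -0.1083, 0.1575]
orientation: [-0.472, 0.527, -0.526, 0.472]
ft_force: [0.7, -0.6, -0.7]
opening: 0.0914
```

carry_out(translation=[[0,0,0],[0,8,0],[0,16,0],[0,25,0],[0,34,0],[0,43,0],[0,52,0],[0,61,0],[0,70,0],[0,78,0],[0,84,0],[0,84,0]], dr=[[0,0,0],[0,0,0],[0,0,0],[0,0,0],[0,0,0],[0,0,0],[0,0,0],[0,0,0],[0,0,0],[0,0,0],[0,0,0],[0,0,0]])

```text
clock: 65.3
eef_pos: [0.6157, -0.1079, 0.0731]
orientation: [-0.472, 0.527, -0.526, 0.472]
ft_force: [0.0, 0.3, -0.2]
opening: 0.091
```

carry_out(translation=[[0,0,0],[0,0,0],[0,0,0],[0,0,0],[0,0,0],[0,0,0],[0,0,0],[0,0,0],[0,0,0],[0,0,0]], dr=[[0,0,0],[0,0,0],[0,0,0],[0,0,0],[0,0,0],[0,0,0],[0,0,0],[0,0,0],[0,0,0],[0,0,0]], fingers=0)

```text
clock: 66.13
eef_pos: [0.6168, -0.1081, 0.0749]
orientation: [0.472, -0.526, 0.527, -0.472]
ft_force: [1.7, -0.4, 5.3]
opening: 0.0606
```

carry_out(translation=[[0,0,0],[0,0,0],[0,-0.6,0],[0,-1.2,0],[0,-1.7,0],[0,-1.7,0],[0,-1.7,0],[0,-1.8,0],[0,-2.4,0],[0,-3,0],[0,-3.4,0],[0,-3.4,0]], dr=[[0,6,0],[0,12,0],[0,18,0],[0,24,0],[0,30,0],[0,36,0],[0,30,0],[0,24,0],[0,18,0],[0,12,0],[0,6,0],[0,0,0]])

```text
clock: 67.13
eef_pos: [0.6161, -0.1084, 0.0777]
orientation: [0.473, -0.525, 0.525, -0.473]
ft_force: [1.8, -5.0, -1.3]
opening: 0.0605
```

carry_out(translation=[[0.3,0,0.2],[0.6,0,0.3],[0.6,-0.6,0.3],[0.6,-1.2,0.3],[0.6,-1.7,0.3],[0.6,-1.7,0.3],[0.6,-1.7,0.3],[0.6,-1.8,0.3],[0.6,-2.4,0.3],[0.6,-3,0.3],[0.6,-3.4,0.3],[0.6,-3.4,0.3]], dr=[[0,6,0],[0,12,0],[0,18,0],[0,24,0],[0,30,0],[0,36,0],[0,30,0],[0,24,0],[0,18,0],[0,12,0],[0,6,0],[0,0,0]])

```text
clock: 68.13
eef_pos: [0.6162, -0.1089, 0.081]
orientation: [-0.474, 0.525, -0.525, 0.473]
ft_force: [2.9, -2.0, -0.1]
opening: 0.0605
```

carry_out(translation=[[0,0,0],[0,0,0],[0,-0.6,0],[0,-1.2,0],[0,-1.7,0],[0,-1.7,0],[0,-1.7,0],[0,-1.8,0],[0,-2.4,0],[0,-3,0],[0,-3.4,0],[0,-3.4,0]], dr=[[0,6,0],[0,12,0],[0,18,0],[0,24,0],[0,30,0],[0,36,0],[0,30,0],[0,24,0],[0,18,0],[0,12,0],[0,6,0],[0,0,0]])

```text
clock: 69.13
eef_pos: [0.6163, -0.1088, 0.0844]
orientation: [-0.473, 0.525, -0.525, 0.473]
ft_force: [3.2, -2.7, -2.4]
opening: 0.0602
```

carry_out(translation=[[0,0,0],[0,0,0],[0,-0.6,0],[0,-1.2,0],[0,-1.7,0],[0,-1.7,0],[0,-1.7,0],[0,-1.8,0],[0,-2.4,0],[0,-3,0],[0,-3.4,0],[0,-3.4,0]], dr=[[0,6,0],[0,12,0],[0,18,0],[0,24,0],[0,30,0],[0,36,0],[0,30,0],[0,24,0],[0,18,0],[0,12,0],[0,6,0],[0,0,0]])

```text
clock: 70.13
eef_pos: [0.6166, -0.1088, 0.0883]
orientation: [0.473, -0.525, 0.525, -0.473]
ft_force: [1.4, -1.2, 4.3]
opening: 0.0604
```

carry_out(translation=[[0,0,0],[0,0,0],[0,-0.6,0],[0,-1.2,0],[0,-1.7,0],[0,-1.7,0],[0,-1.7,0],[0,-1.8,0],[0,-2.4,0],[0,-3,0],[0,-3.4,0],[0,-3.4,0]], dr=[[0,6,0],[0,12,0],[0,18,0],[0,24,0],[0,30,0],[0,36,0],[0,30,0],[0,24,0],[0,18,0],[0,12,0],[0,6,0],[0,0,0]])

```text
clock: 71.13
eef_pos: [0.6162, -0.1086, 0.0912]
orientation: [-0.474, 0.525, -0.525, 0.473]
ft_force: [-0.2, 0.2, -0.3]
opening: 0.0607
```

Cover 1 is free too. I lift it and carry it to the third place.

carry_out(translation=[[0,-1,0],[0,-3,0],[0,-8,0],[0,-15,0],[0,-24,0],[0,-34,0],[0,-44,0],[0,-54,0],[0,-64,0],[0,-75,0],[0,-85,0],[0,-90,0]], dr=[[0,3,0],[0,6,0],[0,6,0],[0,6,0],[0,6,0],[0,6,0],[0,6,0],[0,6,0],[0,5,0],[0,3,0],[0,1,0],[0,0,0]])

```text
clock: 72.13
eef_pos: [0.6172, -0.1088, 0.1835]
orientation: [0.472, -0.525, 0.526, -0.473]
ft_force: [0.9, 0.5, -1.1]
opening: 0.0606
```

```bash
python3 -c "
from h import *
print(cur()[0],r.get_obs()['ft_force'])
plan([((.386,-.2,.182),0),((.386,-.2,.074),0)])"
```

```text
[ 0.61715744 -0.10878938  0.1835036 ] [ 0.87294729  0.45320806 -1.14758622]
[ 115.1    1.1 -220.2] [-0.1 -6.1  0. ]
[  0. 108.   0.] [0. 0. 0.]
```

carry_out(translation=[[5,0,-9],[14,0,-27],[25,0,-47],[36,0,-68],[47,0,-89],[58,0,-110],[69,0,-131],[80,0,-152],[91,0,-173],[102,0,-194],[111,1,-212],[115,1,-220]], dr=[[0,0,0],[0,-1,0],[0,-1,0],[0,-2,0],[0,-2,0],[0,-3,0],[0,-3,0],[0,-4,0],[0,-4,0],[0,-5,0],[0,-5,0],[0,-6,0]])

```text
clock: 73.13
eef_pos: [0.3824, -0.1991, 0.1798]
orientation: [-0.499, 0.502, -0.501, 0.498]
ft_force: [-0.5, -0.4, -1.3]
opening: 0.0605
```

carry_out(translation=[[0,2,0],[0,8,0],[0,18,0],[0,30,0],[0,42,0],[0,54,0],[0,67,0],[0,80,0],[0,92,0],[0,100,0],[0,104,0],[0,106,0]], dr=[[0,0,0],[0,0,0],[0,0,0],[0,0,0],[0,0,0],[0,0,0],[0,0,0],[0,0,0],[0,0,0],[0,0,0],[0,0,0],[0,0,0]])

```text
clock: 74.13
eef_pos: [0.3853, -0.1987, 0.0736]
orientation: [-0.499, 0.501, -0.5, 0.499]
ft_force: [-0.1, 0.5, -0.4]
opening: 0.0603
```

carry_out(translation=[[0,0.4,0],[0,0.8,0],[0,1,0],[0,1,0]], dr=[[0,0,0],[0,0,0],[0,0,0],[0,0,0]])

```text
clock: 74.47
eef_pos: [0.3857, -0.1993, 0.0739]
orientation: [0.499, -0.501, 0.501, -0.499]
ft_force: [-0.4, -0.7, -0.7]
opening: 0.0606
```

carry_out(translation=[[0,0.5,0],[0,1,0],[0,1.5,0],[0,1.5,0],[0,1.5,0]], dr=[[0,0,0],[0,0,0],[0,0,0],[0,0,0],[0,0,0]])

```text
clock: 74.88
eef_pos: [0.3854, -0.1991, 0.072]
orientation: [-0.499, 0.501, -0.501, 0.499]
ft_force: [0.4, 0.4, -0.4]
opening: 0.0604
```

carry_out(translation=[[0,0.3,0],[0,0.6,0],[0,0.6,0]], dr=[[0,0,0],[0,0,0],[0,0,0]])

```text
clock: 75.13
eef_pos: [0.3855, -0.1991, 0.0719]
orientation: [-0.499, 0.501, -0.501, 0.499]
ft_force: [-4.7, 2.9, 14.1]
opening: 0.0604
```

carry_out(translation=[[0,-0.5,0],[0,-0.5,0],[0,-0.5,0],[0,-0.5,0],[0,-0.5,0],[0,-0.5,0],[0,-0.5,0],[0,-3,0],[0,-10,0],[0,-20,0],[0,-30,0],[0,-42,0]], dr=[[0,0,0],[0,0,0],[0,0,0],[0,0,0],[0,0,0],[0,0,0],[0,0,0],[0,0,0],[0,0,0],[0,0,0],[0,0,0],[0,0,0]], fingers=1)

```text
clock: 76.13
eef_pos: [0.3855, -0.1991, 0.1146]
orientation: [0.499, -0.501, 0.501, -0.499]
ft_force: [0.5, 0.6, -0.2]
opening: 0.0911
```

```bash
python3 -c "
from h import *
print(cur()[0])
a=shot('top','n1.png',(90,130,470,310),2);b=shot('scene','n2.png',(130,90,400,270),2)
print(proj('top',(.617,-.108,.088)),proj('top',(.628,-.008,.053)))
cv2.imwrite('pics/n.png',np.vstack([a[:300],cv2.copyMakeBorder(b[:300],0,0,0,a.shape[1]-b.shape[1],0)]))
im=r.camera('top');h=cv2.cvtColor(im,cv2.COLOR_BGR2HSV)
m=cv2.inRange(h,(0,60,20),(15,255,125));m[:140]=0;m[210:]=0;m[:,:215]=0;m[:,345:]=0
for c in cv2.findContours(m,0,1)[0]:
  if 30<cv2.contourArea(c)<300: e=cv2.fitEllipse(c);print(e,plane('top',e[0],.078))
"
```

```text
[ 0.38547009 -0.19914849  0.11464014]
[322.23561423 176.1981451 ] [278.56004668 175.48394561]
((274.77850341796875, 198.583740234375), (1.3239754438400269, 105.87870788574219), 96.49364471435547) [0.56473896 0.00196825 0.078     ]
((321.08648681640625, 176.86734008789062), (8.55165958404541, 10.700668334960938), 101.52232360839844) [ 0.61828379 -0.10677707  0.078     ]
```

View pics/n.png

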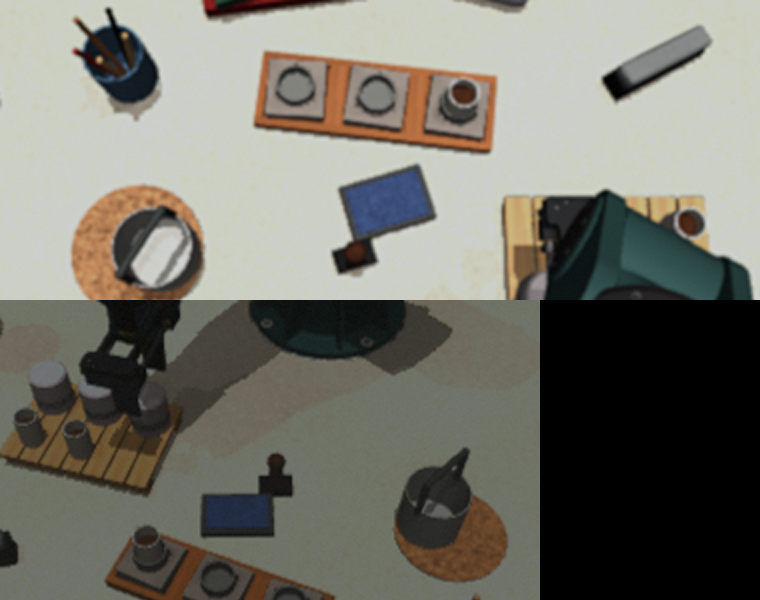

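Cup 1 is present at (321,177). The pail has been knocked aside: its foot now reaches the mat's edge near (200,250) in the crop. I'll take out the last cup and then put the pail back.

carry_out(translation=[[0,-10,0],[0,-25,0],[-4,-40,12],[-10,-55,30],[-18,-65,52],[-26,-70,76],[-35,-70,100],[-44,-70,125],[-54,-70,150],[-64,-70,175],[-74,-70,200],[-80,-70,215]], dr=[[0,0,0],[0,0,0],[0,0,0],[0,0,0],[0,0,0],[0,1,0],[0,2,0],[0,3,0],[0,4,0],[0,5,0],[0,6,0],[0,6,0]])

```text
clock: 77.28
eef_pos: [0.6027, -0.119, 0.1837]
orientation: [0.472, -0.527, 0.527, -0.472]
ft_force: [-0.2, 0.5, 1.0]
opening: 0.0914
```

```bash
python3 -c "
from h import *
print(cur()[0])
plan([((.618,-.108,.16),-6),((.618,-.108,.072),-6)])"
```

```text
[ 0.60270695 -0.11898242  0.18365253]
[-12.6  23.7  14. ] [-0.  -0.3 -0. ]
[ 0. 88.  0.] [0. 0. 0.]
```

carry_out(translation=[[-4,0,4],[-8,4,9],[-12,10,14],[-12,18,14],[-12,28,14],[-12,40,14],[-12,53,14],[-12,66,14],[-12,80,14],[-12,94,14],[-12,106,14],[-12,110,14]], dr=[[0,0,0],[0,0,0],[0,0,0],[0,0,0],[0,0,0],[0,0,0],[0,0,0],[0,0,0],[0,0,0],[0,0,0],[0,0,0],[0,0,0]])

```text
clock: 78.28
eef_pos: [0.6149, -0.1094, 0.0709]
orientation: [-0.473, 0.527, -0.526, 0.472]
ft_force: [-0.4, 0.1, -0.8]
opening: 0.0913
```

carry_out(translation=[[0,0,0],[0,0,0],[0,0,0],[0,0,0],[0,0,0],[0,0,0],[0,0,0],[0,0,0],[0,0,0],[0,0,0],[0,0,0],[0,0,0]], dr=[[0,0,0],[0,0,0],[0,0,0],[0,0,0],[0,0,0],[0,0,0],[0,0,0],[0,0,0],[0,0,0],[0,0,0],[0,0,0],[0,0,0]], fingers=0)

```text
clock: 79.28
eef_pos: [0.6161, -0.1096, 0.0736]
orientation: [0.472, -0.526, 0.526, -0.472]
ft_force: [-0.2, -0.2, 2.2]
opening: 0.0366
```

carry_out(translation=[[0,-2,0],[0,-5,0],[0,-9,0],[0,-14,0],[0,-20,0],[0,-27,0],[0,-36,0],[0,-46,0],[0,-58,0],[0,-70,0],[0,-82,0],[0,-90,0]], dr=[[0,0,0],[0,0,0],[0,0,0],[0,0,0],[0,0,0],[0,0,0],[0,0,0],[0,0,0],[0,0,0],[0,0,0],[0,0,0],[0,0,0]])

```text
clock: 80.28
eef_pos: [0.6165, -0.1097, 0.1655]
orientation: [0.472, -0.526, 0.527, -0.472]
ft_force: [0.2, -0.7, -1.0]
opening: 0.0368
```

```bash
python3 -c "
from h import *
print(cur()[0])
plan([((.47,-.2,.163),0),((.47,-.2,.072),0)])"
```

```text
[ 0.61648789 -0.10966292  0.16553472]
[ 105.7    2.3 -135.8] [-0.1 -6.2  0. ]
[ 0. 91.  0.] [0. 0. 0.]
```

carry_out(translation=[[5,0,-6],[14,0,-18],[24,0,-31],[34,0,-44],[44,0,-57],[55,0,-70],[65,0,-84],[75,0,-97],[85,0,-110],[95,0,-122],[102,1,-131],[106,2,-136]], dr=[[0,0,0],[0,-1,0],[0,-1,0],[0,-2,0],[0,-2,0],[0,-3,0],[0,-3,0],[0,-4,0],[0,-4,0],[0,-5,0],[0,-5,0],[0,-6,0]])

```text
clock: 81.28
eef_pos: [0.4676, -0.201, 0.1613]
orientation: [-0.498, 0.502, -0.502, 0.498]
ft_force: [0.7, 0.3, -0.6]
opening: 0.0364
```

carry_out(translation=[[0,3,0],[0,10,0],[0,20,0],[0,32,0],[0,45,0],[0,58,0],[0,69,0],[0,78,0],[0,84,0],[0,87,0],[0,89,0],[0,89,0]], dr=[[0,0,0],[0,0,0],[0,0,0],[0,0,0],[0,0,0],[0,0,0],[0,0,0],[0,0,0],[0,0,0],[0,0,0],[0,0,0],[0,0,0]])

```text
clock: 82.28
eef_pos: [0.4693, -0.2002, 0.0723]
orientation: [-0.499, 0.501, -0.501, 0.499]
ft_force: [-0.1, -0.4, -0.6]
opening: 0.0363
```

carry_out(translation=[[0,0.4,0],[0,0.8,0],[0,1,0],[0,1,0]], dr=[[0,0,0],[0,0,0],[0,0,0],[0,0,0]])

```text
clock: 82.62
eef_pos: [0.4694, -0.2003, 0.0717]
orientation: [0.499, -0.501, 0.501, -0.499]
ft_force: [-1.8, 0.2, 0.4]
opening: 0.0365
```

carry_out(translation=[[0,0.4,0],[0,0.8,0],[0,1,0],[0,1,0]], dr=[[0,0,0],[0,0,0],[0,0,0],[0,0,0]])

```text
clock: 82.95
eef_pos: [0.4693, -0.2002, 0.0705]
orientation: [0.499, -0.501, 0.501, -0.499]
ft_force: [-0.1, -0.4, 1.2]
opening: 0.0363
```

carry_out(translation=[[0,0,0],[0,0,0],[0,0,0],[0,0,0],[0,0,0],[0,0,0],[0,-3,0],[0,-9,0],[0,-18,0],[0,-30,0],[0,-42,0],[0,-54,0]], dr=[[0,0,0],[0,0,0],[0,0,0],[0,0,0],[0,0,0],[0,0,0],[0,0,0],[0,0,0],[0,0,0],[0,0,0],[0,0,0],[0,0,0]], fingers=0.6)

```text
clock: 83.95
eef_pos: [0.4695, -0.2003, 0.1261]
orientation: [0.499, -0.501, 0.501, -0.499]
ft_force: [-0.1, -0.3, 0.0]
opening: 0.0546
```

carry_out(translation=[[0,-12,0],[0,-26,0],[0,-42,0],[-10,-60,2],[-25,-80,5],[-45,-100,8],[-70,-115,12],[-95,-125,16],[-120,-130,20],[-145,-130,25],[-170,-130,30],[-190,-130,30]], dr=[[0,0,0],[0,0,0],[0,0,0],[0,0,0],[0,0,0],[0,0,0],[0,0,0],[0,0,0],[0,0,0],[0,0,0],[0,0,0],[0,0,0]], fingers=1)

```text
clock: 84.95
eef_pos: [0.5005, -0.0087, 0.2558]
orientation: [0.499, -0.501, 0.501, -0.499]
ft_force: [0.2, -0.6, 0.1]
opening: 0.0912
```

```bash
python3 -c "
from h import *
print(cur()[0])
a=shot('top','o1.png',(100,190,230,320),3);b=shot('scene','o2.png',(300,130,430,260),3)
cv2.imwrite('pics/o.png',np.hstack([a,b]))
x=plane('top',(152.5,267.5),.134);y=plane('top',(175,236.5),.134);print(x,y,(x+y)/2,np.degrees(np.arctan2(*(y-x)[1::-1])))
print(tri((362.5,166.5),(152.5,267.5)),tri((339,196),(175,236.5)))
"
```

```text
[ 0.50053297 -0.00872966  0.25581152]
[0.40066774 0.25964894 0.134     ] [0.46623174 0.21651626 0.134     ] [0.43344974 0.2380826  0.134     ] -33.339778062692105
(array([0.40073826, 0.26548321, 0.1274082 ]), np.float64(0.008233870935550261)) (array([0.47440352, 0.22781611, 0.07706188]), np.float64(5.7140917293908015e-06))
```

View pics/o.png

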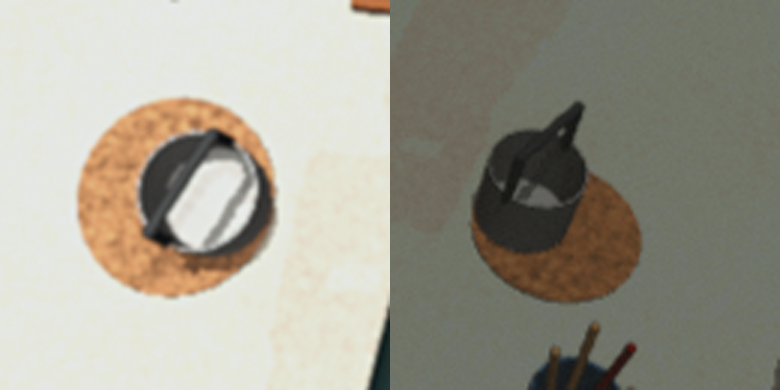

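The pail stands upright but off-centre on the mat, with its foot at the mat's -y edge. In the top crop the bar runs from (155,232) to (222,137), and in the scene crop from (515,160) to (580,105).

```bash
python3 -c "
from h import *
a,b=(151.5,267),(174,235.7)
x=plane('top',a,.135);y=plane('top',b,.135);m=(x+y)/2;h=np.degrees(np.arctan2(*(y-x)[1::-1]));print(x,y,m,h,np.linalg.norm(x-y))
print(tri((363.3,165.5),a),tri((341.7,183.3),b)); print('rim',plane('top',(168.3,254.3),.084))
plan([((m[0],m[1],.235),h+90),((m[0],m[1],.13),h+90)])
plan([((m[0],m[1],.235),h-90)])
print(r.get_obs()['joint_pos'])
"
```

```text
[0.40160723 0.26156469 0.135     ] [0.46777746 0.21854616 0.135     ] [0.43469234 0.24005542 0.135     ] -33.02866056662605 0.07892460752763401
(array([0.40138656, 0.26640773, 0.13257171]), np.float64(0.008282123215530929)) (array([0.46902883, 0.22289441, 0.12472118]), np.float64(0.004518752687876742))
rim [0.4335048  0.23895795 0.084     ]
[-248.2   20.5  -65.7] [ -0.  -57.1   0. ]
[  0. 105.   0.] [0. 0. 0.]
[-248.2   20.5  -65.7] [ -0.  -57.1   0. ]
[-6.32491646e-02  2.10967806e-02  2.11523505e+00  3.32851671e-04
  1.00454456e+00 -6.17005535e-02]
```

carry_out(translation=[[-15,0,-4],[-36,0,-9],[-58,0,-15],[-80,2,-21],[-103,5,-27],[-126,8,-33],[-149,11,-39],[-172,14,-46],[-195,17,-52],[-220,19,-58],[-240,20,-64],[-248,20,-66]], dr=[[0,-5,0],[0,-10,0],[0,-15,0],[0,-20,0],[0,-25,0],[0,-30,0],[0,-35,0],[0,-40,0],[0,-45,0],[0,-50,0],[0,-55,0],[0,-57,0]])

```text
clock: 86.05
eef_pos: [0.4345, 0.2392, 0.235]
orientation: [-0.678, 0.2, -0.2, 0.678]
ft_force: [1.2, -0.6, -0.3]
opening: 0.0912
```

```bash
python3 -c "
from h import *
print(cur()[0])
plan([((.4345,.24,.13),57)])"
```

```text
[0.43453508 0.23922556 0.23496135]
[ -0.5 105.    0.6] [-0.   0.1  0. ]
```

carry_out(translation=[[0,5,0],[0,14,0],[0,24,0],[0,35,0],[0,46,0],[0,57,0],[0,68,0],[0,79,0],[0,90,0],[0,98,0],[0,104,0],[0,105,0]], dr=[[0,0,0],[0,0,0],[0,0,0],[0,0,0],[0,0,0],[0,0,0],[0,0,0],[0,0,0],[0,0,0],[0,0,0],[0,0,0],[0,0,0]])

```text
clock: 87.05
eef_pos: [0.4346, 0.2378, 0.1283]
orientation: [0.678, -0.203, 0.202, -0.677]
ft_force: [0.6, -0.2, -0.3]
opening: 0.0908
```

carry_out(translation=[[0,0,0],[0,0,0],[0,0,0],[0,0,0],[0,0,0],[0,0,0],[0,0,0],[0,0,0],[0,0,0],[0,0,0],[0,0,0],[0,0,0]], dr=[[0,0,0],[0,0,0],[0,0,0],[0,0,0],[0,0,0],[0,0,0],[0,0,0],[0,0,0],[0,0,0],[0,0,0],[0,0,0],[0,0,0]], fingers=0)

```text
clock: 88.05
eef_pos: [0.4353, 0.2381, 0.1296]
orientation: [-0.677, 0.202, -0.202, 0.678]
ft_force: [0.9, 1.4, 1.2]
opening: 0.0143
```

carry_out(translation=[[0,0,0],[0,0,0],[0,0,0],[0,-2,0],[0,-4,0],[0,-7,0],[0,-10,0],[0,-13,0],[0,-16,0],[0,-18,0],[0,-20,0],[0,-20,0]], dr=[[0,0,0],[0,0,0],[0,0,0],[0,0,0],[0,0,0],[0,0,0],[0,0,0],[0,0,0],[0,0,0],[0,0,0],[0,0,0],[0,0,0]])

```text
clock: 89.05
eef_pos: [0.4352, 0.238, 0.1499]
orientation: [-0.677, 0.202, -0.202, 0.678]
ft_force: [0.2, 0.3, -3.4]
opening: 0.0092
```

carry_out(translation=[[-2,0,5],[-5,0,12],[-9,0,20],[-13,0,28],[-16,0,35],[-17,2,38],[-17,6,38],[-17,10,38],[-17,14,38],[-17,16,38],[-17,17,38],[-17,18,38]], dr=[[0,0,0],[0,0,0],[0,0,0],[0,0,0],[0,0,0],[0,0,0],[0,0,0],[0,0,0],[0,0,0],[0,0,0],[0,0,0],[0,0,0]])

```text
clock: 90.05
eef_pos: [0.4416, 0.2788, 0.1312]
orientation: [0.678, -0.202, 0.202, -0.677]
ft_force: [-0.3, -0.3, -3.3]
opening: 0.009
```

carry_out(translation=[[0,0.4,0],[0,0.8,0],[0,1.2,0],[0,1.6,0],[0,1.6,0]], dr=[[0,0,0],[0,0,0],[0,0,0],[0,0,0],[0,0,0]])

```text
clock: 90.47
eef_pos: [0.4417, 0.279, 0.1299]
orientation: [-0.678, 0.202, -0.202, 0.678]
ft_force: [-0.5, -1.0, -3.9]
opening: 0.0092
```

carry_out(translation=[[0,0.4,0],[0,0.8,0],[0,1.2,0],[0,1.2,0]], dr=[[0,0,0],[0,0,0],[0,0,0],[0,0,0]])

```text
clock: 90.8
eef_pos: [0.4423, 0.2795, 0.1292]
orientation: [-0.677, 0.202, -0.203, 0.678]
ft_force: [0.6, 0.3, 3.9]
opening: 0.0089
```

Contact is made, so I release, rise and move clear of the view.

carry_out(translation=[[0,0,0],[0,0,0],[0,0,0],[0,0,0],[0,0,0],[0,0,0],[0,0,0],[0,0,0],[0,0,0],[0,0,0],[0,0,0],[0,0,0]], dr=[[0,0,0],[0,0,0],[0,0,0],[0,0,0],[0,0,0],[0,0,0],[0,0,0],[0,0,0],[0,0,0],[0,0,0],[0,0,0],[0,0,0]], fingers=1)

```text
clock: 91.8
eef_pos: [0.4416, 0.279, 0.1286]
orientation: [0.678, -0.202, 0.202, -0.678]
ft_force: [-0.6, 1.0, 0.2]
opening: 0.0863
```

carry_out(translation=[[0,-3,0],[0,-8,0],[0,-15,0],[0,-23,0],[0,-33,0],[0,-43,0],[0,-53,0],[0,-63,0],[0,-75,0],[0,-90,0],[0,-105,0],[0,-120,0]], dr=[[0,0,0],[0,0,0],[0,0,0],[0,0,0],[0,0,0],[0,0,0],[0,0,0],[0,0,0],[0,0,0],[0,0,0],[0,0,0],[0,0,0]])

```text
clock: 92.8
eef_pos: [0.4415, 0.279, 0.2501]
orientation: [-0.678, 0.202, -0.202, 0.678]
ft_force: [0.4, 0.4, 0.0]
opening: 0.091
```

carry_out(translation=[[-10,0,15],[-25,0,40],[-40,0,65],[-55,0,90],[-75,0,120],[-95,0,150],[-115,0,180],[-135,0,210],[-155,0,240],[-170,0,265],[-180,0,280],[-180,0,280]], dr=[[0,0,0],[0,0,0],[0,0,0],[0,0,0],[0,0,0],[0,0,0],[0,0,0],[0,0,0],[0,0,0],[0,0,0],[0,0,0],[0,0,0]])

```text
clock: 93.8
eef_pos: [0.444, 0.615, 0.2492]
orientation: [-0.677, 0.202, -0.202, 0.678]
ft_force: [0.1, 0.6, -0.3]
opening: 0.0909
```

```bash
python3 -c "
from h import *
print(cur()[0],r.get_obs()['clock'])
a=r.camera('top');b=r.camera('scene')
A=cv2.resize(a[130:330,90:470],(798,420),interpolation=2);B=cv2.resize(b[90:270,120:400],(280,180))
cv2.imwrite('pics/p.png',np.vstack([A,cv2.copyMakeBorder(B,0,0,0,518,0)]))"
```

```text
[0.44400553 0.6149726  0.24917045] 93.8
```

View pics/p.png

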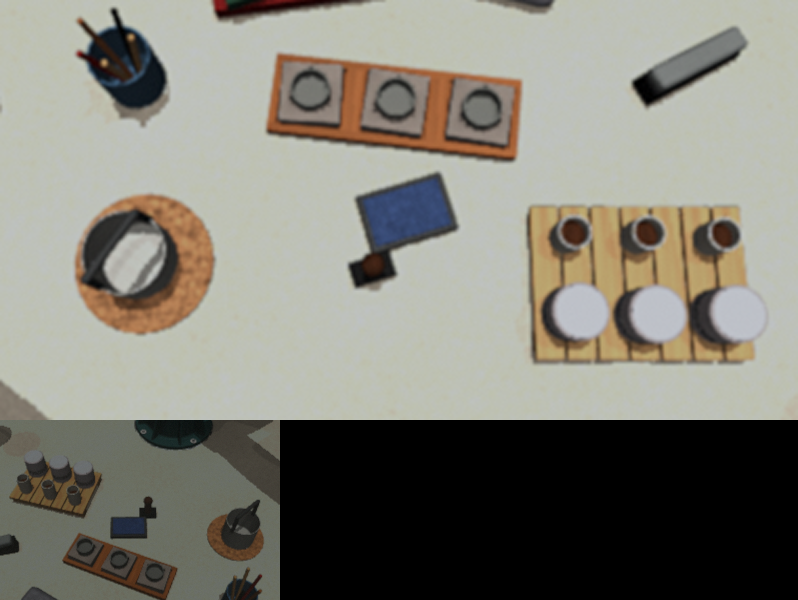

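The final picture shows the pail upright within the mat around (130,255), and three cups and three covers upright on the rack. The blocks are seated in the tray, and the stamp and pencil pot look unmoved.

```bash
python3 -c "
from bench import r
r.job_done()"
```

```text
the job is handed in; nothing more can be done
```

The job is done and handed in at about 94 s of the 210 s allowed.

- **Pail:** I lifted it by its handle off the rack and stood it on the mat. It was knocked to the mat's edge later in the run, so I lifted it back and released it within about 2 mm of the mat's centre. That repair came after the last cup was out.
- **Covers:** I worked each of the three covers off by twisting to and fro with a light pull. The downward pull I read at the end of each stroke stayed at about 4 N or less. All three covers stand on the rack.
- **Cups:** All three cups were there, and they stand on the rack too.

The last top and scene pictures show the pail upright on the mat and all covers and cups upright on the rack. The blocks are seated in the tray, and the stamp and pencil pot look unmoved. None of my last checks failed or disagreed. Setting items down gave at most about 20 N on the wrist in the readings.

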